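# Wipe the draining plate and turn the pot over on it

### The arm

A 7-joint arm with a two-finger parallel gripper is mounted at the origin on a cart in front of the work surface, level with it; the furniture and walls round the work are solid. World frame = base frame: x ahead of the robot, y to its left, z up, the work surface at z = 0. Lengths are in mm, angles in rad, forces in N, time in s.
With the tool pointing down it reaches from about 350 to 900 mm from the base axis. Payload 19.9 kg.
Tool frame: the origin (TCP) lies at the very end of the fingers, on their centre line; the grasp point (between the pads) lies 19 mm behind it; z points along the fingers, y is the line along which they close (so a half turn about z gives the same grasp; the last joint's range is limited). The gripper opens to 94 mm and grips with 3 to 60 N. Pads are 16 mm wide; open, the fingers measure 119 mm over their backs; the gripper's body (75 mm by 177 mm) begins 78 mm behind the grasp point.
Start: joints at [-1.244, 0.417, -0.01, 1.614, 0.005, 1.111, -0.053], TCP at [224.716, 583.18, 174.925] pointing down, gripper open.
Joint ranges: [-2.81, 2.81], [-0.39, 2.02], [-1.27, 1.25], [0.06, 2.57], [-1.19, 4.33], [0.19, 2], [-2.82, 2.82]. Speed limits (rad/s): [1.89, 1.89, 2.39, 2.39, 3.01, 3.01, 3.01].

### API

Orientations are given as a unit quaternion [x, y, z, w].
In Python, from workcell import get_state, grab_frame, camera_model, finish_job gives the robot as it stands.
- The arm moves only by the tool carry_out, never from a script. Its argument "deltas" is a list of rows, each an object with "linear": the shift along the tool's x, y, z in m, a list of three; "turn": the turn about the tool's z in rad; "fingers": the closure, from 0 (fully open) to 1 (shut). A call has 1 to 8 rows; each row is the pose to reach, as a shift and turn from the pose commanded when the call began, along the tool's axes at that moment; what a row does not reach only later rows make up. A row lasts 1/12 s, in which the tool goes at most 41.7 mm and 7.16 degrees, less where a joint would pass 70% of its speed; a pose out of reach is approached as far as the arm can. A call with a gripper value outside its range is refused whole. The fingers move at their own pace and stop on an object; "newtons" is the grip in N (left out, the last holds). Time passes only in rows, so rows that repeat a pose let the fingers close. It gives the time, the measured TCP pose, the force, the opening and the grip force at its end, in the units of the state.
- get_state(): the state, without advancing time (a new reading comes with each control period).
- grab_frame(name): name is "scene" or "top"; returns (picture, depth): 420x560x3 uint8, blue, green, red; 420x560 float32, mm along the optical axis (not along the pixel's ray), 0 where there is no reading.
- camera_model(name): a dict with "fx", "fy", "cx", "cy" (pixels), "k1" (the pictures are not rectified: a ray, as slopes to the right and down, at radius r is drawn at 1 + k1 r^2 times it, then the intrinsics apply), "extrinsics" (4x4, takes a point from world to camera coordinates). Camera axes: x right, y up, looking along -z (the intrinsics and any distortion apply to the point x, -y, -z); pixel columns grow to the right and rows downward; lengths in mm; the calibration is good to about 2 mm. A picture is of the moment at which its call begins. camera_model takes no time and is no camera call.
- finish_job(): hands the job in; it is judged then, once.
The state is a dict: "time_s": time; "qpos": joint angles; "joint_velocities": joint speeds; "joint_torque": joint torques, N m; "ee_pos": TCP position; "eef_rot": TCP orientation; "force": force on the tool from outside, world axes, zero at the start; "wrist_torque": the same for the moment, N m; "width": opening from 0.0 (shut) to 1.0 (fully open); "gripper_force": force on a finger pad.
Only numpy, scipy, OpenCV 4.12 (cv2) and the standard library are available. Lean on these libraries where they do the work, as an engineer would, in place of code of your own. Each camera call takes 0.05 s, during which the arm holds its last target. There are 200 camera calls.

### The job

Pick up the wiping block from its mat and wipe the steel draining plate lengthwise in one unbroken stroke, from close up against the raised lip to the open edge at the slots, square across the plate and centred on its width, pressing so that the sprung sole stays pushed about halfway in. Put the block back upright on its mat, then turn the square steel pot over and set it mouth-down, wholly on the wiped plate, without dropping it. Leave the carton, the white label roll and the round bowl where they are.

Things in the scene. Friction and masses are not known exactly. Their poses are not given: they have to be found in the camera images.
- drain_plate: Fixed steel draining plate, 260 (x) by 120 mm (y). Origin on the worktop under its centre, z up; flat deck 14 mm above it. At the +x end, away from the robot, a lip 6 mm thick over the full width rises 10 mm above the deck, inner face at x = +124 mm. The -x end, nearer the robot, is open (edge at x = -130 mm), with seven short dark slots. Long sides open.
- mat: Fixed flat dark rubber mat, 80 (x) by 130 (y) by 4 mm thick, where the wiping block stands at the start and goes back. Origin under its centre on the worktop. It lies left or right of the plate, the pot on the other side.
- wiper: Loose wiping block, 0.25 kg, 88 mm tall, upright on the mat. Origin: sole's underside centre when the sole is not pushed in (fixed to the handle); z up, y along its length. White sole 38 (x) by 100 (y) by 6 mm on two sprung pins, 16 mm gap, grey housing 34 x 96 mm (z 22 to 40 mm), black grip 22 (x) by 64 mm (y), z 44 to 88 mm. It wipes along its x, its length across the plate.
- wiper_grip (a point): Point to take hold of the wiping block, 68 mm above its origin, in the middle of the black grip; close the fingers along the block's x (22 mm thick).
- sole (a joint): How far the sprung sole is pushed up towards the housing: 0 hanging free, stop at 0.014 m. The spring pushes with 4 N at 0 and 0.5 N more per mm: 7.5 N at half travel (0.007), 11 N at the stop.
- pot: Loose open square pot, plain steel, 0.1 to 0.2 kg, 56 x 56 mm outside, 48 mm tall, walls and bottom 3 mm, flat straight sides: it lies steadily on a side. Origin: underside centre; z towards the mouth; x, y square to the sides. Starts mouth-up. Two quarter turns do it: grip two facing sides with the tool leaning 45 degrees, swing it to lean the other way, set down, repeat.
- blade_box: Bystander: small carton 48 x 92 x 43 mm, origin under its centre. Leave in place.
- label_roll: Bystander: white roll lying flat, 61 mm across, 38 mm tall, origin under its centre. Leave in place.
- gallipot: Bystander: round steel bowl 74 mm across, 34 mm tall, origin under its centre. Leave in place.
Mind the look-alikes: they are no part of the job. Leave any red look-alike of the pot alone.

How it is judged:
By the outcome, as a careful person would: the job done as asked, in the order asked, and still so for the second after the job is handed in, with the robot touching nothing.
It also fails if it takes over 72 s, if anything falls off the work surface, if the arm or the gripper's body presses on something with over 40 N, if the wrist force passes 120 N, or if a joint passes its speed limit or range.

## Working session

There is one attempt and no reset: what is moved stays moved. The work goes in short steps, Python scripts to look and compute and a tool call to move; the robot and the scene stay as the last step left them, time stands still between calls to the robot, and variables do not carry over. Pictures are saved under pics/ and viewed, at most 10 in all, crops included, and the job is handed in when it is done.

Besides the shell and the picture viewer there is one more tool, called after "Call:" as a command line: name --argument value ..., lists and objects as JSON in quotes. carry_out: Moves the arm, as the interface text tells. Its arguments: {"type":"object","properties":{"deltas":{"type":"array","items":{"type":"object","properties":{"linear":{"type":"array","items":{"type":"number"}},"turn":{"type":"number"},"fingers":{"type":"number"}}}},"newtons":{"type":"number"}},"required":["deltas"]}

```bash
ls -la; mkdir -p pics; python3 - <<'E'
from workcell import *
import cv2,numpy as np
print(get_state())
for n in("scene","top"):
    m=camera_model(n);print(n,{k:np.round(v,4).tolist() if k=="extrinsics" else v for k,v in m.items()})
    p,d=grab_frame(n);np.savez(f"pics/{n}0.npz",p=p,d=d)
    cv2.imwrite(f"pics/{n}0.png",cv2.resize(p,(800,600),interpolation=cv2.INTER_CUBIC))
E
```

```text
total 12
drwxr-xr-x  3 agent agent 4096 Nov 29 18:56 .
drwxr-xr-x 23 root  root  4096 Nov 29 18:56 ..
drwxr-xr-x  2 agent agent 4096 Nov 29 18:56 pics
{'time_s': 0.0, 'qpos': array([-1.24446528,  0.41794459, -0.01033624,  1.61419575,  0.00467282,
        1.11074247, -0.05300731]), 'joint_velocities': array([-7.34358254e-04, -5.07693032e-05,  1.95621308e-04,  1.68532375e-03,
        7.60739720e-04, -1.69076880e-04,  1.57198937e-03]), 'joint_torque': array([ 2.29096666e-03, -8.51270342e+01,  6.39835205e-01, -4.25951028e+01,
       -4.88901918e-02,  1.89600623e-02,  1.40375678e-04]), 'ee_pos': array([224.57449652, 582.7841395 , 174.33444426]), 'eef_rot': array([ 1.82870914e-01,  9.83136729e-01, -6.26855758e-04, -8.80178260e-05]), 'force': array([ 0.16876068,  0.23081274, -0.28890945]), 'wrist_torque': array([ 0.02505759, -0.0128952 ,  0.00320154]), 'gripper_force': 0.0, 'width': 0.9977200743761626}
scene {'fx': 494.0949020525243, 'fy': 494.0949020525243, 'cx': 275.3244519782947, 'cy': 192.62695380112746, 'k1': -0.08780234243062485, 'extrinsics': [[0.9075, -0.42, 0.0106, -489.9222], [0.1491, 0.3456, 0.9264, -193.4502], [-0.3927, -0.8392, 0.3763, -1047.1842], [0.0, 0.0, 0.0, 1.0]]}
top {'fx': 403.39733618715127, 'fy': 403.39733618715127, 'cx': 291.38367533374606, 'cy': 214.09773045441256, 'k1': -0.08552402534920703, 'extrinsics': [[0.0006, -0.9999, -0.0129, 94.025], [0.9844, -0.0017, 0.1761, -584.962], [-0.1761, -0.0128, 0.9843, -1048.3824], [0.0, 0.0, 0.0, 1.0]]}
```

View pics/top0.png

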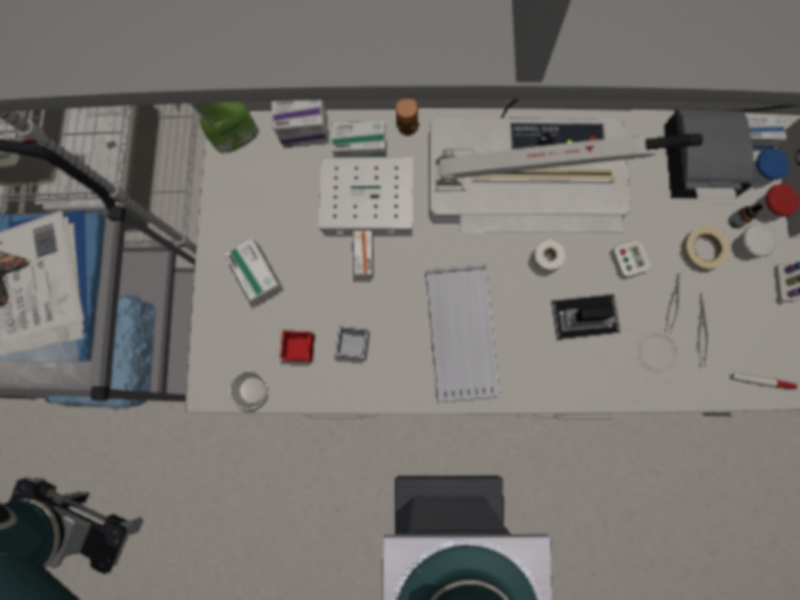

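View pics/scene0.png

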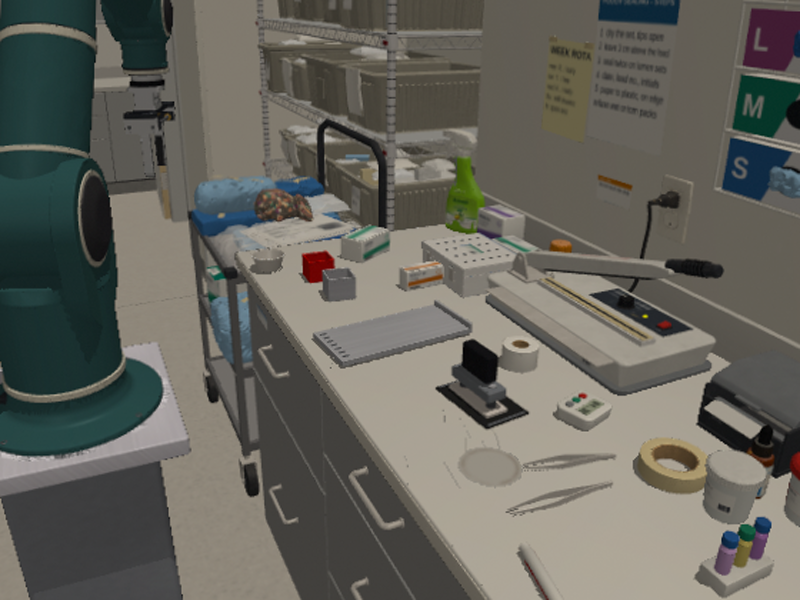

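The top view (800x600 scale) shows the plate at about (462,333), with its slots at the bottom near (467,392). The wiper stands on its mat at (587,316). Pot candidates are the grey square pot at (352,344), the red look-alike at (297,346) and the round bowl at (250,390). By the description it is the grey one. The white roll is at (548,256), and the cartons are at (254,270) and (362,254).

```bash
cat > h.py <<'E'
import numpy as np,cv2
from workcell import *
def cloud(n,d):
    m=camera_model(n);K=np.array([[m["fx"],0,m["cx"]],[0,m["fy"],m["cy"]],[0,0,1]])
    v,u=np.mgrid[:420,:560]
    s=cv2.undistortPoints(np.stack([u,v],-1).reshape(-1,1,2).astype(float),K,np.array([m["k1"],0,0,0,0])).reshape(420,560,2)
    c=np.stack([s[...,0]*d,-s[...,1]*d,-d],-1);E=np.array(m["extrinsics"])
    w=(c-E[:3,3])@E[:3,:3];w[d<=0]=np.nan
    return w
def rect(P):
    (c,s,a)=cv2.minAreaRect(P[:,:2].astype(np.float32).reshape(-1,1,2));return np.round(c,1),np.round(s,1),round(a,1)
def go(x,y,z,yaw,cmd=None):
    """yaw: world angle (deg) of tool y. cmd: commanded (x,y,z,yaw) else measured"""
    s=get_state()
    if cmd is None:
        from scipy.spatial.transform import Rotation as R
        r=R.from_quat(s["eef_rot"]).as_matrix();p=s["ee_pos"]
        y0=np.degrees(np.arctan2(r[1,1],r[0,1]))
    else: p=np.array(cmd[:3]);y0=cmd[3]
    a=np.radians(y0);ty=np.array([np.cos(a),np.sin(a),0]);tz=np.array([0,0,-1.]);tx=np.cross(ty,tz)
    D=(np.array([x,y,z])-p)/1000
    t=-np.radians((yaw-y0+180)%360-180)   # tool z points down
    print("linear",np.round([D@tx,D@ty,D@tz],4),"turn",round(t,4),"rows>=",max(np.linalg.norm(D)/.0417,abs(np.degrees(t))/7.16).round(1))
E
python3 - <<'E'
from h import *
f=np.load("pics/top0.npz");p,d=f["p"],f["d"];w=cloud("top",d);np.save("pics/w0.npy",w)
def reg(x0,y0,x1,y1,zl,zh):
    q=w[int(y0/1.4286):int(y1/1.4286),int(x0/1.4286):int(x1/1.4286)].reshape(-1,3)
    z=q[:,2];return q[(z>zl)&(z<zh)]
def show(n,*a):
    q=reg(*a);print(n,len(q),rect(q),np.round(np.percentile(q[:,2],[5,50,95]),1))
print("table",np.nanmedian(reg(380,240,430,400,-30,30)[:,2]))
show("plate",420,255,510,412,9,40);show("lip",420,255,510,412,20,40)
show("wip housing",545,285,630,345,30,50);show("grip",545,285,630,345,78,100);show("mat/low",545,285,630,345,2.5,10)
show("sole",545,285,630,345,2.5,100)
show("pot",325,320,380,370,8,70);show("pot rim",325,320,380,370,40,70)
show("red",270,320,322,370,40,70);show("roll",530,238,570,275,15,60);show("green",220,230,290,310,15,60);show("orange",348,228,376,280,15,60)
show("bowl",225,365,275,412,15,60)
a=p[135:295,285:445];cv2.imwrite("pics/c1.png",cv2.resize(a,(600,600),interpolation=cv2.INTER_CUBIC))
b=p[205:275,185:285];cv2.imwrite("pics/c2.png",cv2.resize(b,(800,560),interpolation=cv2.INTER_CUBIC))
E
```

```text
table -0.8887379316014399
plate 3819 (array([540.1,   3.8]), array([257.8, 121. ]), 5.3) [10.1 13.3 17.3]
lip 86 (array([575.7,   5.6]), array([186.5, 116.9]), 5.4) [20.2 22.3 25.7]
wip housing 165 (array([ 564.3, -238.8]), array([33.7, 94.7]), 3.4) [33.8 42.5 45.9]
grip 214 (array([ 565. , -239.6]), array([23. , 62.3]), 5.7) [81.8 90.4 93.9]
mat/low 597 (array([ 578.2, -245.8]), array([172.4, 119.1]), 89.7) [2.7 4.3 8.1]
sole 1054 (array([ 578.2, -245.8]), array([172.4, 119.1]), 89.7) [ 2.7  6.9 92.2]
pot 199 (array([516.5, 218. ]), array([56.8, 56.1]), 83.4) [14.5 41.2 49. ]
pot rim 103 (array([516.6, 218.2]), array([56.3, 55.8]), 83.4) [41.7 46.5 49.5]
red 111 (array([511.6, 327.5]), array([58.2, 53.8]), 87.2) [40.7 46.8 50. ]
roll 346 (array([ 691.1, -168.9]), array([60. , 58.5]), 32.0) [20.8 36.6 40.9]
green 994 (array([659.7, 418.7]), array([112.8,  66.3]), 31.1) [26.7 51.4 55. ]
orange 479 (array([694.8, 205.4]), array([58.5, 91.6]), 89.6) [26.9 41.8 49.6]
bowl 260 (array([426.4, 418.6]), array([73.7, 73.7]), 89.8) [16.9 30.  35.6]
```

View pics/c1.png

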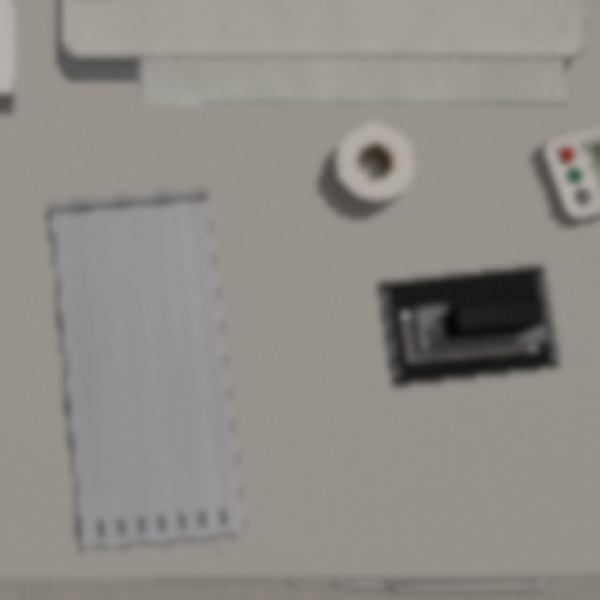

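View pics/c2.png

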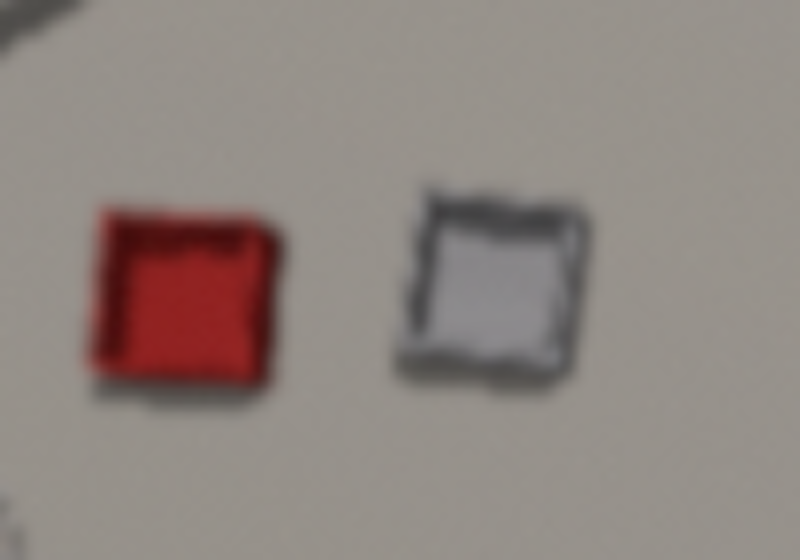

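The crops confirm the grey pot (target) to the right of the red one. The wiper stands on its mat, and the plate's lip is at the top and its slots at the bottom. The sizes measure out right. Next I cross-check with the scene camera and plan the approach.

```bash
python3 - <<'E'
from h import *
f=np.load("pics/scene0.npz");w=cloud("scene",f["d"]).reshape(-1,3)
t=np.load("pics/w0.npy").reshape(-1,3)
def box(w,x0,x1,y0,y1,zl,zh):
    q=w[(w[:,0]>x0)&(w[:,0]<x1)&(w[:,1]>y0)&(w[:,1]<y1)&(w[:,2]>zl)&(w[:,2]<zh)];return q
for n,W in(("scene",w),("top",t)):
    for nm,b in(("plate",(390,690,-80,90,9,30)),("deckmid",(430,650,-30,30,5,20)),("grip",(530,600,-300,-180,70,100)),("mat",(510,620,-320,-165,2,9)),("pot",(470,560,170,260,25,60))):
        q=box(W,*b)
        if len(q)>5: print(n,nm,len(q),rect(q),np.round(np.percentile(q[:,2],[5,50,95]),1))
go(565,-239.6,175,5.5,)
E
```

```text
scene plate 2463 (array([541.2,   3.8]), array([263.3, 127.7]), 5.4) [12.  14.8 17.5]
scene deckmid 928 (array([540.1,  -0. ]), array([ 59.9, 219.4]), 90.0) [13.2 15.  16.7]
scene grip 368 (array([ 566.6, -242.7]), array([23.4, 65.2]), 5.4) [71.6 87.3 93.3]
scene mat 691 (array([ 565.2, -243.1]), array([107.6, 153.4]), 0.1) [2.3 4.1 8.3]
scene pot 318 (array([518.5, 218. ]), array([66.6, 57.6]), 83.4) [26.7 39.1 49.1]
top plate 3819 (array([540.1,   3.8]), array([257.8, 121. ]), 5.3) [10.1 13.3 17.3]
top deckmid 1634 (array([541.,  -0.]), array([217.9,  59.9]), 0.0) [ 9.6 13.2 16.5]
top grip 225 (array([ 565. , -239.5]), array([23. , 62.5]), 5.7) [78.4 90.3 93.9]
top mat 649 (array([ 565. , -243.4]), array([152.5, 109.8]), 89.9) [2.2 3.9 7.5]
top pot 151 (array([516.5, 218. ]), array([56.8, 56.1]), 83.3) [29.  44.8 49.1]
linear [-6.133e-01 -6.451e-01 -6.000e-04] turn 1.1071 rows>= 21.3
```

Call:
carry_out --deltas '[{"linear": [-0.6133, -0.6451, 0], "turn": 1.107, "fingers": 0}, {"linear": [-0.6133, -0.6451, 0], "turn": 1.107, "fingers": 0}, {"linear": [-0.6133, -0.6451, 0], "turn": 1.107, "fingers": 0}, {"linear": [-0.6133, -0.6451, 0], "turn": 1.107, "fingers": 0}, {"linear": [-0.6133, -0.6451, 0], "turn": 1.107, "fingers": 0}, {"linear": [-0.6133, -0.6451, 0], "turn": 1.107, "fingers": 0}, {"linear": [-0.6133, -0.6451, 0], "turn": 1.107, "fingers": 0}, {"linear": [-0.6133, -0.6451, 0], "turn": 1.107, "fingers": 0}]' --newtons 40

```text
time_s: 0.77
ee_pos: [352.3, 273.2, 174.9]
eef_rot: [0.634, 0.773, -0.0, -0.0]
force: [0.2, -0.2, 0.2]
width: 0.998
gripper_force: 0.0
```

```bash
python3 -c "
from h import *
print(get_state()['qpos']);go(565,-239.6,175,5.5)"
```

```text
[-1.00187081  0.09057171  0.29053401  2.04581469 -0.03094214  1.00929099
 -0.49903708]
linear [-5.445e-01  1.083e-01 -1.000e-04] turn 0.101 rows>= 13.3
```

Call:
carry_out --deltas '[{"linear": [-0.5445, 0.1083, 0], "turn": 0.101, "fingers": 0}, {"linear": [-0.5445, 0.1083, 0], "turn": 0.101, "fingers": 0}, {"linear": [-0.5445, 0.1083, 0], "turn": 0.101, "fingers": 0}, {"linear": [-0.5445, 0.1083, 0], "turn": 0.101, "fingers": 0}, {"linear": [-0.5445, 0.1083, 0], "turn": 0.101, "fingers": 0}, {"linear": [-0.5445, 0.1083, 0], "turn": 0.101, "fingers": 0}, {"linear": [-0.5445, 0.1083, 0], "turn": 0.101, "fingers": 0}, {"linear": [-0.5445, 0.1083, 0], "turn": 0.101, "fingers": 0}]'

```text
time_s: 1.43
ee_pos: [482.1, -33.9, 175.1]
eef_rot: [0.67, 0.742, 0.0, 0.0]
force: [-0.2, 1.3, 0.0]
width: 1.0
gripper_force: 0.0
```

```bash
python3 -c "
from h import *
print(get_state()['qpos']);go(565.5,-240.5,175,5.5)"
```

```text
[-0.54210754  0.18266077  0.61661143  1.973047   -0.1236321   1.02199493
  0.23372043]
linear [-2.14e-01  6.19e-02  1.00e-04] turn 0.0064 rows>= 5.3
```

Call:
carry_out --deltas '[{"linear": [-0.214, 0.062, 0], "turn": 0.006, "fingers": 0}, {"linear": [-0.214, 0.062, 0], "turn": 0.006, "fingers": 0}, {"linear": [-0.214, 0.062, 0], "turn": 0.006, "fingers": 0}, {"linear": [-0.214, 0.062, 0], "turn": 0.006, "fingers": 0}, {"linear": [-0.214, 0.062, 0], "turn": 0.006, "fingers": 0}, {"linear": [-0.214, 0.062, 0], "turn": 0.006, "fingers": 0}, {"linear": [-0.214, 0.062, 0], "turn": 0.006, "fingers": 0}, {"linear": [-0.214, 0.062, 0], "turn": 0.006, "fingers": 0}]'

```text
time_s: 2.1
ee_pos: [564.8, -239.2, 174.3]
eef_rot: [0.673, 0.74, -0.001, -0.0]
force: [0.2, 0.2, -0.8]
width: 1.001
gripper_force: 0.0
```

```bash
python3 -c "
from h import *
print(get_state()['qpos']);go(565.5,-240.5,53,5.5)"
```

```text
[-0.13690654  0.46437947  0.65956191  1.66147666 -0.30841766  1.12338637
  0.70102666]
linear [-0.0014  0.0006  0.1213] turn -0.0015 rows>= 2.9
```

Call:
carry_out --deltas '[{"linear": [0, 0, 0.04], "turn": 0, "fingers": 0}, {"linear": [0, 0, 0.08], "turn": 0, "fingers": 0}, {"linear": [0, 0, 0.11], "turn": 0, "fingers": 0}, {"linear": [0, 0, 0.1215], "turn": 0, "fingers": 0}, {"linear": [0, 0, 0.1215], "turn": 0, "fingers": 0.3}, {"linear": [0, 0, 0.1215], "turn": 0, "fingers": 1}, {"linear": [0, 0, 0.1215], "turn": 0, "fingers": 1}, {"linear": [0, 0, 0.1215], "turn": 0, "fingers": 1}]' --newtons 40

```text
time_s: 2.77
ee_pos: [566.3, -238.7, 55.5]
eef_rot: [0.672, 0.74, 0.001, 0.001]
force: [0.6, 1.0, -1.0]
width: 0.754
gripper_force: 0.0
```

Call:
carry_out --deltas '[{"linear": [0, 0, 0], "turn": 0, "fingers": 1}, {"linear": [0, 0, 0], "turn": 0, "fingers": 1}, {"linear": [0, 0, 0], "turn": 0, "fingers": 1}, {"linear": [0, 0, 0], "turn": 0, "fingers": 1}, {"linear": [0, 0, 0], "turn": 0, "fingers": 1}]'

```text
time_s: 3.18
ee_pos: [565.3, -238.6, 53.6]
eef_rot: [0.672, 0.74, -0.0, 0.0]
force: [0.5, -0.1, -0.4]
width: 0.399
gripper_force: 0.0
```

Call:
carry_out --deltas '[{"linear": [0, 0, 0], "turn": 0, "fingers": 1}, {"linear": [0, 0, 0], "turn": 0, "fingers": 1}, {"linear": [0, 0, 0], "turn": 0, "fingers": 1}, {"linear": [0, 0, 0], "turn": 0, "fingers": 1}]'

```text
time_s: 3.52
ee_pos: [565.3, -238.5, 53.5]
eef_rot: [0.672, 0.74, -0.0, 0.0]
force: [0.8, -0.9, -0.0]
width: 0.231
gripper_force: 40.0
```

```bash
python3 -c "
from h import *
print(get_state());go(565.5,-240.5,153,5.5)"
```

```text
{'time_s': 3.5167, 'qpos': array([-0.08147492,  0.60263393,  0.58714642,  1.75799601, -0.41033612,
        0.90585341,  0.77820946]), 'joint_velocities': array([-5.81690403e-04, -7.03733964e-04,  1.50070758e-03,  2.22137705e-04,
        2.51339739e-05,  1.81354639e-04, -7.61728609e-04]), 'joint_torque': array([ 1.39391734e-01, -8.54013133e+01,  1.57771826e+01, -3.41022098e+01,
        3.44026869e-02,  1.40885417e-01, -1.88579987e-02]), 'ee_pos': array([ 565.25315218, -238.51532273,   53.46369859]), 'eef_rot': array([ 6.72368300e-01,  7.40216770e-01, -3.34729878e-05,  3.16871071e-05]), 'force': array([ 0.80705161, -0.88242645, -0.01148552]), 'wrist_torque': array([-0.01928008, -0.00338083,  0.07578705]), 'gripper_force': 39.97420370578766, 'width': 0.23095753720988296}
linear [-0.002   0.0001 -0.0995] turn -0.0 rows>= 2.4
```

Call:
carry_out --deltas '[{"linear": [0, 0, -0.015], "turn": 0, "fingers": 1}, {"linear": [0, 0, -0.04], "turn": 0, "fingers": 1}, {"linear": [0, 0, -0.07], "turn": 0, "fingers": 1}, {"linear": [0, 0, -0.09], "turn": 0, "fingers": 1}, {"linear": [0, 0, -0.09], "turn": 0, "fingers": 1}]'

```text
time_s: 3.93
ee_pos: [566.8, -239.4, 147.3]
eef_rot: [0.672, 0.74, 0.001, 0.002]
force: [0.3, 0.4, -2.1]
width: 0.227
gripper_force: 40.0
```

```bash
python3 -c "
from h import *
t=np.load('pics/w0.npy').reshape(-1,3)
q=t[(t[:,0]>450)&(t[:,0]<760)&(abs(t[:,1])<130)];print('obst',np.nanmax(q[:,2]));s=get_state();print(s['ee_pos'],s['force'])
go(642.1,14.5,143,5.35)"
```

```text
obst 871.7775326632938
[ 566.77782848 -239.44524946  147.33926025] [ 0.26580498  0.40497205 -2.05273971]
linear [0.2456 0.0993 0.0043] turn 0.0024 rows>= 6.4
```

Call:
carry_out --deltas '[{"linear": [0.038, 0.014, 0], "turn": 0, "fingers": 1}, {"linear": [0.076, 0.03, 0], "turn": 0, "fingers": 1}, {"linear": [0.114, 0.046, 0], "turn": 0, "fingers": 1}, {"linear": [0.152, 0.062, 0], "turn": 0, "fingers": 1}, {"linear": [0.19, 0.078, 0], "turn": 0, "fingers": 1}, {"linear": [0.225, 0.092, 0], "turn": 0, "fingers": 1}, {"linear": [0.2456, 0.0993, 0.004], "turn": 0.002, "fingers": 1}, {"linear": [0.2456, 0.0993, 0.004], "turn": 0.002, "fingers": 1}]'

```text
time_s: 4.6
ee_pos: [640.6, 22.2, 137.2]
eef_rot: [0.67, 0.742, -0.0, -0.001]
force: [0.2, 0.3, -2.9]
width: 0.228
gripper_force: 40.0
```

```bash
python3 - <<'E'
from h import *
s=get_state();print(s['ee_pos'],s['force'])
p,d=grab_frame("top");np.savez("pics/t1.npz",p=p,d=d)
p2,d2=grab_frame("scene");np.savez("pics/s1.npz",p=p2,d=d2)
for n,D in(("top",d),("scene",d2)):
    t=cloud(n,D).reshape(-1,3)
    for zl,zh in((93,103),(115,135),(118,132)):
        q=t[(t[:,0]>600)&(t[:,0]<690)&(abs(t[:,1]-14)<70)&(t[:,2]>zl)&(t[:,2]<zh)]
        if len(q)>9:print(n,zl,len(q),rect(q))
print(get_state()['ee_pos'])
cv2.imwrite("pics/t1.png",np.hstack([cv2.resize(p[150:300,270:390],(400,500)),cv2.resize(p2[170:290,200:320],(400,500))]))
E
```

```text
[640.5626571   22.20358263 137.18587498] [ 0.23635628  0.31962409 -2.86718214]
scene 93 179 (array([641.2,  15.4]), array([ 37.3, 102.6]), 6.4)
scene 115 268 (array([634.1,  11.6]), array([36.8, 99.1]), 16.9)
scene 118 224 (array([640.4,  12.4]), array([35.3, 98.4]), 6.5)
[639.95031133  16.2273211  138.15166373]
```

View pics/t1.png

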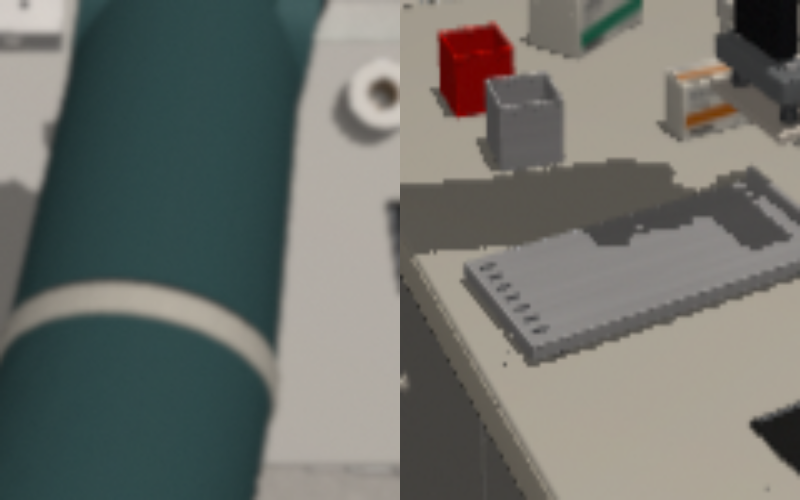

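Left half: the arm hides the plate from the top camera. Right half: the scene camera sees the wiper over the lip end. I re-measure now that it has settled.

```bash
python3 - <<'E'
from h import *
grab_frame("scene");print(get_state()['ee_pos'])
p2,d2=grab_frame("scene");print(get_state()['ee_pos'])
t=cloud("scene",d2).reshape(-1,3)
for nm,zl,zh in(("sole",86,98),("housing",110,132),("housing",113,126),("grip",135,180)):
    q=t[(t[:,0]>590)&(t[:,0]<690)&(abs(t[:,1]-14)<70)&(t[:,2]>zl)&(t[:,2]<zh)]
    if len(q)>9:print(nm,len(q),rect(q),np.round(np.percentile(q,[1,99],axis=0),1).tolist())
z0=np.load("pics/scene0.npz");t=cloud("scene",z0["d"]).reshape(-1,3)
for nm,zl,zh in(("sole0",2.5,9),("hous0",25,42),("grip0",50,95)):
    q=t[(t[:,0]>530)&(t[:,0]<600)&(abs(t[:,1]+240)<60)&(t[:,2]>zl)&(t[:,2]<zh)];print(nm,len(q),rect(q))
# plate end edges in plate frame, both cameras
from numpy import cos,sin,radians
a=radians(5.35)
for n,W in(("scene",t),("top",np.load("pics/w0.npy").reshape(-1,3))):
    L=W[:,:2]-[540.5,3.8];u=L@[cos(a),sin(a)];v=L@[-sin(a),cos(a)]
    k=(abs(u)<150)&(abs(v)<80)&(W[:,2]>9)&(W[:,2]<30)
    print(n,"u",np.percentile(u[k],[.5,99.5]),"v",np.percentile(v[k&(abs(u)<100)],[.5,99.5]))
    kk=(abs(v)<50)&(u>100)&(u<140)&(W[:,2]>20)&(W[:,2]<30);print("lip u",np.percentile(u[kk],[5,50,95]))
E
```

```text
[639.94166734  14.82567594 138.6203008 ]
[640.04877797  14.15899232 138.97035392]
sole 203 (array([638.9,  10.8]), array([ 39.5, 102.2]), 10.4) [[620.5, -38.6, 90.2], [663.3, 58.6, 97.8]]
housing 278 (array([639.6,  12.6]), array([ 34.9, 104.1]), 6.8) [[620.9, -37.2, 112.3], [661.0, 58.7, 131.9]]
housing 140 (array([627.4,   6.6]), array([ 32.5, 101.2]), 22.8) [[621.0, -37.7, 113.8], [659.6, 58.5, 125.8]]
grip 361 (array([636.7,   8.3]), array([43.3, 63.2]), 35.5) [[620.5, -21.3, 136.4], [659.5, 40.2, 179.9]]
sole0 425 (array([ 565.1, -240.1]), array([ 68.4, 119.9]), 0.8)
hous0 226 (array([ 564.2, -240.2]), array([ 31.6, 101.7]), 7.0)
grip0 564 (array([ 566.6, -242.9]), array([23.4, 65.5]), 5.4)
scene u [-129.58059066  129.41930113] v [-62.13287192  61.47902993]
lip u [123.48996619 126.1448378  130.13731258]
top u [-127.97862089  126.67759991] v [-59.19918127  59.72163994]
lip u [122.06824987 125.6153307  128.12788348]
```

```bash
python3 -c "
from h import *
go(641.5,14.9,80,5.4)"
```

```text
linear [0.0006 0.0015 0.059 ] turn -0.0017 rows>= 1.4
```

Call:
carry_out --deltas '[{"linear": [0, 0.001, 0.02], "turn": 0, "fingers": 1}, {"linear": [0, 0.001, 0.04], "turn": 0, "fingers": 1}, {"linear": [0, 0.001, 0.055], "turn": 0, "fingers": 1}, {"linear": [0, 0.001, 0.056], "turn": 0, "fingers": 1}, {"linear": [0, 0.001, 0.056], "turn": 0, "fingers": 1}, {"linear": [0, 0.001, 0.056], "turn": 0, "fingers": 1}, {"linear": [0, 0.001, 0.056], "turn": 0, "fingers": 1}, {"linear": [0, 0.001, 0.056], "turn": 0, "fingers": 1}]'

```text
time_s: 5.47
ee_pos: [642.1, 15.4, 84.5]
eef_rot: [0.673, 0.739, 0.001, 0.0]
force: [-0.2, -0.4, -2.8]
width: 0.229
gripper_force: 40.0
```

```bash
python3 -c "
from h import *
s=get_state();print(s['ee_pos'],s['force'],s['joint_velocities'].round(3))
go(641.5,14.9,57,5.4)"
```

```text
[642.05231104  15.38109747  84.52188451] [-0.1852352  -0.43395802 -2.78065671] [-0.001  0.002 -0.004  0.004 -0.001 -0.002 -0.001]
linear [-0.0004 -0.0006  0.0275] turn -0.0005 rows>= 0.7
```

Call:
carry_out --deltas '[{"linear": [0, -0.0005, 0.01], "turn": 0, "fingers": 1}, {"linear": [0, -0.0005, 0.016], "turn": 0, "fingers": 1}, {"linear": [0, -0.0005, 0.021], "turn": 0, "fingers": 1}, {"linear": [0, -0.0005, 0.0245], "turn": 0, "fingers": 1}, {"linear": [0, -0.0005, 0.027], "turn": 0, "fingers": 1}, {"linear": [0, -0.0005, 0.028], "turn": 0, "fingers": 1}, {"linear": [0, -0.0005, 0.028], "turn": 0, "fingers": 1}, {"linear": [0, -0.0005, 0.028], "turn": 0, "fingers": 1}]'

```text
time_s: 6.13
ee_pos: [641.2, 15.6, 55.7]
eef_rot: [0.673, 0.74, 0.0, 0.0]
force: [-1.2, 1.6, 5.6]
width: 0.227
gripper_force: 40.0
```

```bash
python3 -c "
from h import *
s=get_state();print(s['ee_pos'],s['force'],s['joint_velocities'].round(3))
go(540.4-114*.9956,3.8-114*.0932+1.6,56.5,5.4)
p2,d2=grab_frame('scene');cv2.imwrite('pics/s2.png',cv2.resize(p2[170:270,240:380],(798,570)))
t=cloud('scene',d2).reshape(-1,3);q=t[(t[:,0]>590)&(t[:,0]<690)&(abs(t[:,1]-14)<70)&(t[:,2]>32)&(t[:,2]<48)];print(rect(q),np.percentile(q[:,2],[5,50,95]))
"
```

```text
[641.19060656  15.63810684  55.72092719] [-1.24650115  1.56817729  5.58991191] [-0.    -0.002 -0.    -0.     0.003  0.    -0.   ]
linear [-0.0006 -0.2153 -0.0008] turn -0.0002 rows>= 5.2
(array([638.2,  11.7]), array([35.3, 99.4]), 9.0) [33.45594818 43.30840012 47.76300245]
```

View pics/s2.png

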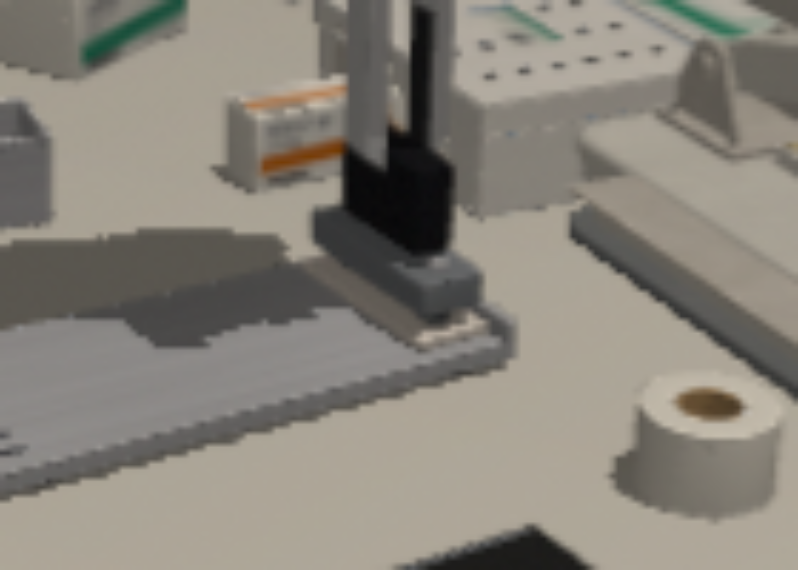

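The white sole sits flat on the deck just inside the lip, at about (460,325) in the crop, and it is pushed in by roughly 7.8 mm. I lift by 0.8 mm as the stroke begins.

Call:
carry_out --deltas '[{"linear": [0, -0.002, -0.0008], "turn": 0, "fingers": 1}, {"linear": [0, -0.006, -0.0008], "turn": 0, "fingers": 1}, {"linear": [0, -0.012, -0.0008], "turn": 0, "fingers": 1}, {"linear": [0, -0.02, -0.0008], "turn": 0, "fingers": 1}, {"linear": [0, -0.028, -0.0008], "turn": 0, "fingers": 1}, {"linear": [0, -0.036, -0.0008], "turn": 0, "fingers": 1}, {"linear": [0, -0.044, -0.0008], "turn": 0, "fingers": 1}, {"linear": [0, -0.052, -0.0008], "turn": 0, "fingers": 1}]'

```text
time_s: 6.85
ee_pos: [590.5, 10.5, 57.1]
eef_rot: [0.673, 0.74, 0.001, 0.001]
force: [4.6, 0.8, 5.5]
width: 0.227
gripper_force: 40.1
```

```bash
python3 -c "
from h import *
s=get_state();print(s['ee_pos'],s['force'])
go(540.4-114*.9956,3.8-114*.0932+1.6,56.5,5.4)
"
```

```text
[590.4541539   10.54462588  57.123254  ] [4.64600249 0.75318337 5.45350033]
linear [-0.0003 -0.1643  0.0006] turn -0.0002 rows>= 3.9
```

Call:
carry_out --deltas '[{"linear": [0, -0.008, 0.0002], "turn": 0, "fingers": 1}, {"linear": [0, -0.016, 0.0002], "turn": 0, "fingers": 1}, {"linear": [0, -0.024, 0.0002], "turn": 0, "fingers": 1}, {"linear": [0, -0.032, 0.0002], "turn": 0, "fingers": 1}, {"linear": [0, -0.04, 0.0002], "turn": 0, "fingers": 1}, {"linear": [0, -0.048, 0.0002], "turn": 0, "fingers": 1}, {"linear": [0, -0.056, 0.0002], "turn": 0, "fingers": 1}, {"linear": [0, -0.064, 0.0002], "turn": 0, "fingers": 1}]'

```text
time_s: 7.52
ee_pos: [526.8, 4.5, 56.9]
eef_rot: [0.673, 0.74, 0.001, 0.001]
force: [3.3, 0.0, 5.1]
width: 0.227
gripper_force: 40.1
```

```bash
python3 -c "
from h import *
s=get_state();print(s['ee_pos'],s['force'])
go(540.4-114*.9956,3.8-114*.0932+1.6,56.5,5.4)
"
```

```text
[526.82412662   4.52286499  56.8875178 ] [3.33099905 0.03495595 5.14736755]
linear [-0.0003 -0.1004  0.0004] turn -0.0003 rows>= 2.4
```

Call:
carry_out --deltas '[{"linear": [0, -0.008, 0.0002], "turn": 0, "fingers": 1}, {"linear": [0, -0.016, 0.0002], "turn": 0, "fingers": 1}, {"linear": [0, -0.024, 0.0002], "turn": 0, "fingers": 1}, {"linear": [0, -0.032, 0.0002], "turn": 0, "fingers": 1}, {"linear": [0, -0.04, 0.0002], "turn": 0, "fingers": 1}, {"linear": [0, -0.048, 0.0002], "turn": 0, "fingers": 1}, {"linear": [0, -0.056, 0.0002], "turn": 0, "fingers": 1}, {"linear": [0, -0.064, 0.0002], "turn": 0, "fingers": 1}]'

```text
time_s: 8.18
ee_pos: [463.2, -1.5, 56.6]
eef_rot: [0.673, 0.74, 0.001, 0.001]
force: [4.6, 0.6, 6.4]
width: 0.23
gripper_force: 40.1
```

```bash
python3 -c "
from h import *
s=get_state();print(s['ee_pos'],s['force'])
go(540.4-114*.9956,3.8-114*.0932+1.6,56.5,5.4)
"
```

```text
[463.17555382  -1.46986595  56.63999764] [4.60312591 0.57725343 6.35039781]
linear [-0.0003 -0.0365  0.0001] turn -0.0004 rows>= 0.9
```

Call:
carry_out --deltas '[{"linear": [0, -0.008, 0], "turn": 0, "fingers": 1}, {"linear": [0, -0.016, 0], "turn": 0, "fingers": 1}, {"linear": [0, -0.024, 0], "turn": 0, "fingers": 1}, {"linear": [0, -0.031, 0], "turn": 0, "fingers": 1}, {"linear": [0, -0.035, 0], "turn": 0, "fingers": 1}, {"linear": [0, -0.035, 0], "turn": 0, "fingers": 1}]'

```text
time_s: 8.68
ee_pos: [427.8, -4.7, 56.5]
eef_rot: [0.673, 0.739, 0.001, 0.001]
force: [1.7, 1.1, 5.8]
width: 0.232
gripper_force: 40.0
```

```bash
python3 -c "
from h import *
s=get_state();print(s['ee_pos'],s['force'])
p=s['ee_pos']-[540.4,5.4,0];print(p[0]*.9956+p[1]*.0932,p[1]*.9956-p[0]*.0932)
"
```

```text
[427.80258746  -4.7425306   56.54912441] [1.68688603 1.12635645 5.76129118]
-113.04726777273268 0.39617538795887874
```

Call:
carry_out --deltas '[{"linear": [0, 0, -0.02], "turn": 0, "fingers": 1}, {"linear": [0, 0, -0.055], "turn": 0, "fingers": 1}, {"linear": [-0.0, 0, -0.085], "turn": 0, "fingers": 1}, {"linear": [-0.03, 0.018, -0.09], "turn": 0, "fingers": 1}, {"linear": [-0.064, 0.034, -0.09], "turn": 0, "fingers": 1}, {"linear": [-0.098, 0.05, -0.09], "turn": 0, "fingers": 1}, {"linear": [-0.132, 0.066, -0.09], "turn": 0, "fingers": 1}, {"linear": [-0.166, 0.08, -0.09], "turn": 0, "fingers": 1}]'

```text
time_s: 9.35
ee_pos: [523.1, -163.8, 145.7]
eef_rot: [0.673, 0.74, 0.0, 0.0]
force: [0.4, 1.0, -1.4]
width: 0.231
gripper_force: 40.0
```

```bash
python3 -c "
from h import *
s=get_state();print(s['ee_pos'],s['force'])
go(565.3,-238.5,147,5.5)
"
```

```text
[ 523.06529414 -163.84955214  145.6987123 ] [ 0.43016768  0.99493092 -1.40493484]
linear [-0.0783  0.035  -0.0013] turn -0.0011 rows>= 2.1
```

Call:
carry_out --deltas '[{"linear": [-0.03, 0.015, 0], "turn": 0, "fingers": 1}, {"linear": [-0.055, 0.027, 0], "turn": 0, "fingers": 1}, {"linear": [-0.072, 0.034, 0], "turn": 0, "fingers": 1}, {"linear": [-0.072, 0.034, 0], "turn": 0, "fingers": 1}, {"linear": [-0.072, 0.034, 0], "turn": 0, "fingers": 1}, {"linear": [-0.072, 0.034, 0], "turn": 0, "fingers": 1}, {"linear": [-0.072, 0.034, 0], "turn": 0, "fingers": 1}]'

```text
time_s: 9.93
ee_pos: [562.6, -229.8, 145.8]
eef_rot: [0.673, 0.74, 0.0, -0.0]
force: [0.1, 0.6, -1.5]
width: 0.226
gripper_force: 40.0
```

```bash
python3 -c "
from h import *
s=get_state();print(s['ee_pos'],s['force'])
go(565.3,-238.5,53.7,5.5)
"
```

```text
[ 562.6391748  -229.84029777  145.83789003] [ 0.13226519  0.60288484 -1.51576026]
linear [-0.0089  0.0018  0.0921] turn -0.001 rows>= 2.2
```

Call:
carry_out --deltas '[{"linear": [-0.009, 0.0018, 0.02], "turn": 0, "fingers": 1}, {"linear": [-0.009, 0.0018, 0.045], "turn": 0, "fingers": 1}, {"linear": [-0.009, 0.0018, 0.068], "turn": 0, "fingers": 1}, {"linear": [-0.009, 0.0018, 0.08], "turn": 0, "fingers": 1}, {"linear": [-0.009, 0.0018, 0.087], "turn": 0, "fingers": 1}, {"linear": [-0.009, 0.0018, 0.09], "turn": 0, "fingers": 1}, {"linear": [-0.009, 0.0018, 0.0915], "turn": 0, "fingers": 1}, {"linear": [-0.009, 0.0018, 0.0915], "turn": 0, "fingers": 1}]'

```text
time_s: 10.6
ee_pos: [565.9, -239.8, 55.2]
eef_rot: [0.673, 0.74, 0.0, 0.001]
force: [0.3, -0.3, -1.7]
width: 0.228
gripper_force: 40.0
```

```bash
python3 -c "
from h import *
s=get_state();print(s['ee_pos'],s['force'])
go(565.3,-238.5,53.5,5.5)
"
```

```text
[ 565.93698781 -239.75940037   55.20016674] [ 0.29477623 -0.26234131 -1.71564711]
linear [ 0.0013 -0.0005  0.0017] turn -0.0018 rows>= 0.1
```

Call:
carry_out --deltas '[{"linear": [0.001, 0, 0.001], "turn": 0, "fingers": 1}, {"linear": [0.001, 0, 0.002], "turn": 0, "fingers": 1}, {"linear": [0.001, 0, 0.002], "turn": 0, "fingers": 1}, {"linear": [0.001, 0, 0.002], "turn": 0, "fingers": 0.7}, {"linear": [0.001, 0, 0.002], "turn": 0, "fingers": 0.5}, {"linear": [0.001, 0, 0.002], "turn": 0, "fingers": 0.4}, {"linear": [0.001, 0, 0.002], "turn": 0, "fingers": 0.4}, {"linear": [0.001, 0, 0.002], "turn": 0, "fingers": 0.4}]'

```text
time_s: 11.27
ee_pos: [565.3, -238.8, 52.4]
eef_rot: [0.673, 0.74, -0.0, 0.0]
force: [-0.5, -0.1, 0.1]
width: 0.545
gripper_force: 0.0
```

Call:
carry_out --deltas '[{"linear": [0, 0, -0.015], "turn": 0, "fingers": 0.4}, {"linear": [0, 0, -0.05], "turn": 0, "fingers": 0.4}, {"linear": [0, 0, -0.09], "turn": 0, "fingers": 0.3}, {"linear": [0, 0, -0.13], "turn": 0, "fingers": 0.2}, {"linear": [0.03, 0.01, -0.14], "turn": 0, "fingers": 0}, {"linear": [0.06, 0.02, -0.14], "turn": 0, "fingers": 0}, {"linear": [0.1, 0.02, -0.14], "turn": 0, "fingers": 0}, {"linear": [0.14, 0.02, -0.14], "turn": 0, "fingers": 0}]'

```text
time_s: 11.93
ee_pos: [572.0, -96.3, 192.5]
eef_rot: [0.673, 0.739, -0.0, 0.0]
force: [0.5, 0.6, -1.0]
width: 0.982
gripper_force: 0.0
```

```bash
python3 - <<'E'
from h import *
s=get_state();print(s['ee_pos'],s['force'],s['qpos'].round(3))
p,d=grab_frame("scene");t=cloud("scene",d).reshape(-1,3)
for nm,zl,zh in(("hous",25,42),("grip",50,95)):
    q=t[(t[:,0]>530)&(t[:,0]<600)&(abs(t[:,1]+240)<60)&(t[:,2]>zl)&(t[:,2]<zh)];print(nm,len(q),rect(q),np.percentile(q[:,2],99))
E
```

```text
[571.99996529 -96.33979807 192.47506447] [ 0.53902841  0.61403427 -1.01923363] [-0.459  0.394  0.741  1.729 -0.29   1.131  0.462]
hous 232 (array([ 555.1, -245.1]), array([ 32.1, 100.2]), 20.8) 41.92457100823104
grip 569 (array([ 567.3, -242.3]), array([25. , 66.5]), 7.1) 94.1135880759182
```

The wiper is back upright on its mat. My moves have no tilt axis. So I will grip the pot high and off-centre and tip it over the plate's 14 mm side edge, letting it pivot in the pads, twice. First the pick.

```bash
python3 -c "
from h import *
go(515.4,204.1,140,-6.6)"
```

```text
linear [ 0.2955 -0.027   0.0518] turn 0.2167 rows>= 7.2
```

Call:
carry_out --deltas '[{"linear": [0.2955, -0.027, 0.052], "turn": 0.2167, "fingers": 0}, {"linear": [0.2955, -0.027, 0.052], "turn": 0.2167, "fingers": 0}, {"linear": [0.2955, -0.027, 0.052], "turn": 0.2167, "fingers": 0}, {"linear": [0.2955, -0.027, 0.052], "turn": 0.2167, "fingers": 0}, {"linear": [0.2955, -0.027, 0.052], "turn": 0.2167, "fingers": 0}, {"linear": [0.2955, -0.027, 0.052], "turn": 0.2167, "fingers": 0}, {"linear": [0.2955, -0.027, 0.052], "turn": 0.2167, "fingers": 0}, {"linear": [0.2955, -0.027, 0.052], "turn": 0.2167, "fingers": 0}]'

```text
time_s: 12.65
ee_pos: [515.3, 200.4, 139.2]
eef_rot: [0.747, 0.665, -0.0, -0.001]
force: [0.6, 0.3, 0.3]
width: 1.001
gripper_force: 0.0
```

Call:
carry_out --deltas '[{"linear": [0, 0, 0], "turn": 0, "fingers": 0.1}, {"linear": [0, 0, 0], "turn": 0, "fingers": 0.1}, {"linear": [0, 0, 0], "turn": 0, "fingers": 0.1}, {"linear": [0, 0, 0], "turn": 0, "fingers": 0.1}]'

```text
time_s: 12.98
ee_pos: [518.1, 192.7, 140.7]
eef_rot: [0.75, 0.662, 0.0, 0.0]
force: [-0.0, -0.1, -0.4]
width: 0.904
gripper_force: 0.0
```

```bash
python3 -c "
from h import *
s=get_state();print(s['qpos'].round(2))
go(515.4,204.1,33,-6.6)"
```

```text
[-0.97  0.39  0.7   1.85 -0.3   1.01 -0.27]
linear [ 0.011  -0.0041  0.1077] turn -0.0097 rows>= 2.6
```

Call:
carry_out --deltas '[{"linear": [0.011, -0.004, 0.03], "turn": -0.009, "fingers": 0.1}, {"linear": [0.011, -0.004, 0.06], "turn": -0.009, "fingers": 0.1}, {"linear": [0.011, -0.004, 0.09], "turn": -0.009, "fingers": 0.1}, {"linear": [0.011, -0.004, 0.107], "turn": -0.009, "fingers": 0.1}, {"linear": [0.011, -0.004, 0.107], "turn": -0.009, "fingers": 0.1}, {"linear": [0.011, -0.004, 0.107], "turn": -0.009, "fingers": 0.1}, {"linear": [0.011, -0.004, 0.107], "turn": -0.009, "fingers": 0.1}]'

```text
time_s: 13.57
ee_pos: [516.0, 205.2, 34.8]
eef_rot: [0.747, 0.665, 0.001, 0.0]
force: [-1.2, -0.1, 0.2]
width: 0.898
gripper_force: 0.0
```

```bash
python3 -c "
from h import *
go(515.4,204.1,33,-6.6)"
```

```text
linear [-0.0011 -0.0004  0.0018] turn 0.0003 rows>= 0.1
```

Call:
carry_out --deltas '[{"linear": [0, 0, 0.001], "turn": 0, "fingers": 1}, {"linear": [0, 0, 0.001], "turn": 0, "fingers": 1}, {"linear": [0, 0, 0.001], "turn": 0, "fingers": 1}, {"linear": [0, 0, 0.001], "turn": 0, "fingers": 1}, {"linear": [0, 0, 0.001], "turn": 0, "fingers": 1}, {"linear": [0, 0, 0.001], "turn": 0, "fingers": 1}, {"linear": [0, 0, 0.001], "turn": 0, "fingers": 1}, {"linear": [0, 0, 0.001], "turn": 0, "fingers": 1}]' --newtons 20

```text
time_s: 14.23
ee_pos: [514.9, 205.7, 32.4]
eef_rot: [0.746, 0.666, -0.0, 0.0]
force: [0.8, -1.0, -0.6]
width: 0.369
gripper_force: 0.0
```

Call:
carry_out --deltas '[{"linear": [0, 0, -0.005], "turn": 0, "fingers": 1}, {"linear": [0, 0, -0.015], "turn": 0, "fingers": 1}, {"linear": [0, 0, -0.03], "turn": 0, "fingers": 1}, {"linear": [0, 0, -0.04], "turn": 0, "fingers": 1}]'

```text
time_s: 14.57
ee_pos: [515.4, 205.6, 74.1]
eef_rot: [0.746, 0.666, 0.0, 0.0]
force: [0.9, -0.7, 0.9]
width: 0.085
gripper_force: 0.0
```

```bash
python3 - <<'E'
from h import *
s=get_state();print(s['ee_pos'],s['force'],s['wrist_torque'])
p,d=grab_frame("scene");cv2.imwrite("pics/s3.png",cv2.resize(p[140:260,180:320],(700,600)))
go(540.4-.0932*(60+18+14),3.8+.9956*(60+18+14),75,5.4)
E
```

```text
[515.35281431 205.57574966  74.11007833] [ 0.93855869 -0.67286572  0.86902536] [-0.02671743  0.05652805  0.01001872]
linear [-0.1081  0.0281  0.0006] turn -0.2082 rows>= 2.7
```

View pics/s3.png

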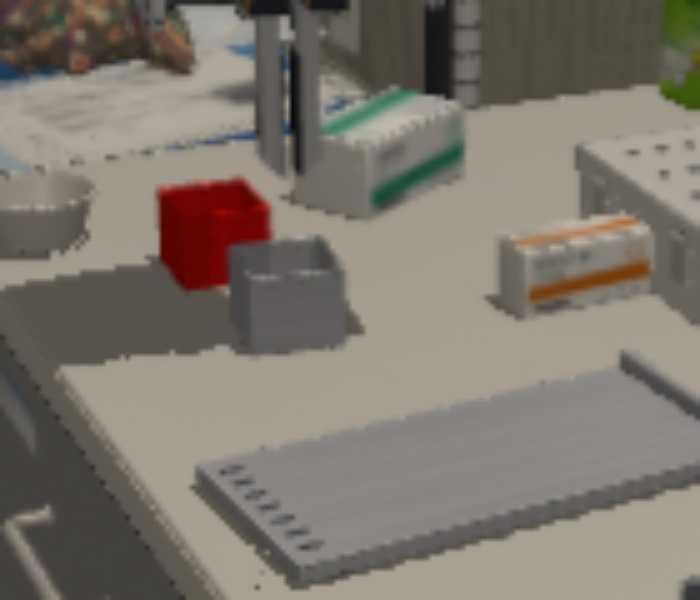

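The fingers closed on nothing and the grey pot still stands, at about (290,290) in the crop. I measure where it is.

```bash
python3 - <<'E'
from h import *
for n in("scene","top"):
    p,d=grab_frame(n);W=cloud(n,d);t=W.reshape(-1,3)
    np.savez(f"pics/{n}4.npz",p=p,d=d)
    for b in((440,600,150,290,25,52),(440,600,150,290,8,25)):
        q=t[(t[:,0]>b[0])&(t[:,0]<b[1])&(t[:,1]>b[2])&(t[:,1]<b[3])&(t[:,2]>b[4])&(t[:,2]<b[5])]
        if len(q)>9:print(n,len(q),rect(q),np.percentile(q,[2,98],axis=0).round(0).tolist())
E
```

```text
scene 314 (array([517.9, 218.1]), array([66., 57.]), 84.9) [[489.0, 186.0, 26.0], [547.0, 249.0, 50.0]]
scene 127 (array([504.6, 203.6]), array([41.9, 75.7]), 41.9) [[489.0, 186.0, 8.0], [540.0, 245.0, 25.0]]
```

```bash
python3 - <<'E'
from h import *
m=camera_model("scene");E=np.array(m["extrinsics"]);K=np.array([[m["fx"],0,m["cx"]],[0,m["fy"],m["cy"]],[0,0,1]])
def proj(P):
    c=E[:3,:3]@np.array(P,float)+E[:3,3];return cv2.projectPoints(np.array([[c[0],-c[1],-c[2]]]),np.zeros(3),np.zeros(3),K,np.array([m["k1"],0,0,0]))[0].ravel()
s=get_state();print(s['ee_pos'],s['width'],s['eef_rot'])
for P in(s['ee_pos'],(517,218,48),(517,218,0),(489,190,48),(545,246,48)):print(P,proj(P).round(1),((proj(P)-[180,140])*5).round(0))
f=np.load("pics/scene4.npz");t=cloud("scene",f["d"]).reshape(-1,3)
q=t[(abs(t[:,0]-515)<70)&(abs(t[:,1]-205)<70)&(t[:,2]>60)&(t[:,2]<170)]
for z in range(60,170,15):
    k=q[(q[:,2]>z)&(q[:,2]<z+15)]
    if len(k):print(z,len(k),np.percentile(k[:,:2],[2,98],axis=0).round(0).tolist())
E
```

```text
[515.35636981 206.05590545  73.24901792] 0.004648911349710108 [7.46065069e-01 6.65872441e-01 8.94758281e-04 6.26758069e-05]
[515.35636981 206.05590545  73.24901792] [237.1 184.7] [285. 223.]
(517, 218, 48) [236.3 191.4] [282. 257.]
(517, 218, 0) [236.6 206.8] [283. 334.]
(489, 190, 48) [230.5 196.3] [252. 282.]
(545, 246, 48) [241.9 186.7] [309. 234.]
105 34 [[503.0, 192.0], [529.0, 215.0]]
120 61 [[502.0, 193.0], [530.0, 215.0]]
135 64 [[503.0, 192.0], [529.0, 213.0]]
150 61 [[501.0, 193.0], [531.0, 211.0]]
165 17 [[502.0, 193.0], [530.0, 209.0]]
```

```bash
python3 - <<'E'
from h import *
f=np.load("pics/scene4.npz");t=cloud("scene",f["d"]).reshape(-1,3)
q=t[(abs(t[:,0]-515)<25)&(abs(t[:,1]-205)<25)&(t[:,2]>60)&(t[:,2]<125)]
print(np.sort(q[:,2])[:14].round(1), "tcp z 73.3-74.1")
a=q[q[:,2]<115];print(rect(a),a[:,:2].mean(0).round(1), a.min(0),a.max(0))
E
```

```text
[106.9 107.9 109.2 109.4 109.7 110.9 111.2 111.4 111.7 112.2 112.8 112.9
 113.3 114.3] tcp z 73.3-74.1
(array([515.8, 202.1]), array([18. , 18.4]), 17.4) [519.3 200. ] [509.41494185 190.62075164 106.90967774] [527.03451516 213.59797452 114.30462203]
```

The cloud shows the real fingertips about 31 mm above the reported TCP, so they closed above the rim. I allow for that, reopen and go lower.

Call:
carry_out --deltas '[{"linear": [0.001, 0, 0], "turn": 0, "fingers": 0.08}, {"linear": [0.001, 0, 0], "turn": 0, "fingers": 0.08}, {"linear": [0.001, 0, 0], "turn": 0, "fingers": 0.08}, {"linear": [0.001, 0, 0], "turn": 0, "fingers": 0.08}, {"linear": [0.001, 0, 0], "turn": 0, "fingers": 0.08}, {"linear": [0.001, 0, 0], "turn": 0, "fingers": 0.08}, {"linear": [0.001, 0, 0], "turn": 0, "fingers": 0.08}, {"linear": [0.001, 0, 0], "turn": 0, "fingers": 0.08}]'

```text
time_s: 15.38
ee_pos: [515.0, 206.6, 72.3]
eef_rot: [0.746, 0.666, -0.0, 0.0]
force: [0.9, -0.6, -0.7]
width: 0.536
gripper_force: 0.0
```

Call:
carry_out --deltas '[{"linear": [0, 0, 0.02], "turn": 0, "fingers": 0.08}, {"linear": [0, 0, 0.035], "turn": 0, "fingers": 0.08}, {"linear": [0, 0, 0.05], "turn": 0, "fingers": 0.08}, {"linear": [0, 0, 0.062], "turn": 0, "fingers": 0.08}, {"linear": [0, 0, 0.07], "turn": 0, "fingers": 0.08}, {"linear": [0, 0, 0.07], "turn": 0, "fingers": 0.08}, {"linear": [0, 0, 0.07], "turn": 0, "fingers": 0.08}]'

```text
time_s: 15.97
ee_pos: [515.1, 206.4, 2.4]
eef_rot: [0.746, 0.666, -0.0, 0.0]
force: [0.6, 0.3, 0.6]
width: 0.918
gripper_force: 0.0
```

```bash
python3 - <<'E'
from h import *
p,d=grab_frame("scene");cv2.imwrite("pics/s4.png",cv2.resize(p[150:220,200:280],(720,630))[:600])
s=get_state();print(s['ee_pos'],s['width'],s['force'])
t=cloud("scene",d).reshape(-1,3)
q=t[(abs(t[:,0]-515)<80)&(abs(t[:,1]-205)<80)&(t[:,2]>15)&(t[:,2]<100)]
for z in range(15,100,8):
    k=q[(q[:,2]>z)&(q[:,2]<z+8)]
    if len(k):print(z,len(k),np.percentile(k[:,:2],[2,98],axis=0).round(0).tolist())
E
```

```text
[515.41138666 206.60464579   2.8757517 ] 0.9196092389964136 [ 0.82013634 -0.04637614 -0.03477585]
15 56 [[489.0, 187.0], [541.0, 238.0]]
23 73 [[489.0, 186.0], [543.0, 248.0]]
31 109 [[471.0, 187.0], [559.0, 248.0]]
39 133 [[463.0, 188.0], [565.0, 250.0]]
47 83 [[461.0, 188.0], [570.0, 245.0]]
55 31 [[461.0, 189.0], [571.0, 219.0]]
63 32 [[461.0, 189.0], [570.0, 218.0]]
71 33 [[461.0, 189.0], [570.0, 217.0]]
79 28 [[460.0, 188.0], [570.0, 210.0]]
87 31 [[460.0, 188.0], [572.0, 215.0]]
95 19 [[462.0, 191.0], [570.0, 212.0]]
```

View pics/s4.png

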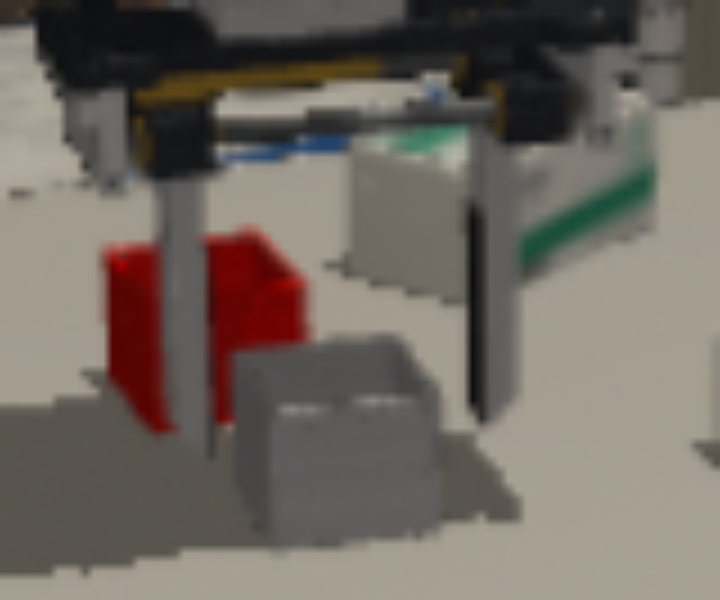

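The fingers flank the pot at (185,440) and (490,410) in the crop, with their tips below the rim. Closing.

Call:
carry_out --deltas '[{"linear": [0, 0, 0], "turn": 0, "fingers": 1}, {"linear": [0, 0, 0], "turn": 0, "fingers": 1}, {"linear": [0, 0, 0], "turn": 0, "fingers": 1}, {"linear": [0, 0, 0], "turn": 0, "fingers": 1}, {"linear": [0, 0, 0], "turn": 0, "fingers": 1}, {"linear": [0, 0, 0], "turn": 0, "fingers": 1}, {"linear": [0, 0, 0], "turn": 0, "fingers": 1}]' --newtons 20

```text
time_s: 16.6
ee_pos: [515.2, 206.7, 2.6]
eef_rot: [0.746, 0.666, 0.0, 0.0]
force: [0.5, 0.1, 4.2]
width: 0.595
gripper_force: 20.0
```

Call:
carry_out --deltas '[{"linear": [0, 0, 0], "turn": 0, "fingers": 1}, {"linear": [0, 0, 0], "turn": 0, "fingers": 1}]'

```text
time_s: 16.77
ee_pos: [515.2, 206.7, 2.6]
eef_rot: [0.746, 0.666, 0.0, 0.0]
force: [-0.1, -0.1, 5.3]
width: 0.595
gripper_force: 20.0
```

Call:
carry_out --deltas '[{"linear": [0, 0, -0.006], "turn": 0, "fingers": 1}, {"linear": [0, 0, -0.016], "turn": 0, "fingers": 1}, {"linear": [0, 0, -0.024], "turn": 0, "fingers": 1}, {"linear": [0, 0, -0.024], "turn": 0, "fingers": 1}, {"linear": [0, 0, -0.024], "turn": 0, "fingers": 1}]'

```text
time_s: 17.18
ee_pos: [515.3, 206.9, 27.0]
eef_rot: [0.746, 0.666, 0.001, 0.0]
force: [0.1, -0.3, -2.3]
width: 0.588
gripper_force: 20.0
```

```bash
python3 -c "
from h import *
s=get_state();print(s['force'],s['wrist_torque'])
go(532.6,87.4,26,5.4)"
```

```text
[ 0.07043973 -0.30365293 -2.31238602] [-0.04765336  0.04856596 -0.0282481 ]
linear [-0.1168  0.0307  0.001 ] turn -0.2077 rows>= 2.9
```

Call:
carry_out --deltas '[{"linear": [-0.025, 0.007, 0], "turn": -0.045, "fingers": 1}, {"linear": [-0.05, 0.014, 0], "turn": -0.09, "fingers": 1}, {"linear": [-0.075, 0.021, 0], "turn": -0.135, "fingers": 1}, {"linear": [-0.1, 0.027, 0], "turn": -0.18, "fingers": 1}, {"linear": [-0.115, 0.0305, 0], "turn": -0.208, "fingers": 1}, {"linear": [-0.1165, 0.031, 0], "turn": -0.208, "fingers": 1}, {"linear": [-0.1165, 0.031, 0], "turn": -0.208, "fingers": 1}, {"linear": [-0.1165, 0.031, 0], "turn": -0.208, "fingers": 1}]'

```text
time_s: 17.85
ee_pos: [532.4, 88.2, 26.2]
eef_rot: [0.673, 0.74, -0.0, -0.0]
force: [-0.1, -1.1, -1.4]
width: 0.594
gripper_force: 20.0
```

```bash
cat >> h.py <<'E'
def potview(zt,zl=6,name=None,span=75):
    """pot points seen by scene camera near tcp, in plate frame (u,v,z) minus fingers"""
    p,d=grab_frame("scene");s=get_state();W=cloud("scene",d)
    a=np.radians(5.35);L=W[...,:2]-[540.4,3.8]
    u=L@[np.cos(a),np.sin(a)];v=L@[-np.sin(a),np.cos(a)]
    e=s["ee_pos"][:2]-[540.4,3.8];eu=e@[np.cos(a),np.sin(a)];ev=e@[-np.sin(a),np.cos(a)]
    print("tcp uvz",round(eu,1),round(ev,1),s["ee_pos"][2].round(1),"F",s["force"].round(1),"w",round(s["width"]*94,1),"t",s["time_s"])
    k=(abs(u-eu)<27)&(abs(v-ev)<span)&(W[...,2]>zl)&(W[...,2]<zt)
    for z in np.arange(zl,zt,8):
        q=k&(W[...,2]>=z)&(W[...,2]<z+8)
        if q.sum()>2:print(" z",z,q.sum(),"v",np.percentile(v[q],[2,98]).round(0))
    if name:cv2.imwrite(name,cv2.resize(p[130:250,190:330],(700,600)))
E
python3 -c "
from h import *
potview(80,6)
go(532.6,87.4,2.6,5.4)"
```

```text
tcp uvz -0.1 85.1 26.2 F [ 0.4  0.4 -1.4] w 55.8 t 17.9
 z 6 38 v [12. 63.]
 z 14 146 v [11. 60.]
 z 22 47 v [ 66. 123.]
 z 30 66 v [ 66. 117.]
 z 38 69 v [ 66. 115.]
 z 46 84 v [ 66. 126.]
 z 54 86 v [ 65. 126.]
 z 62 87 v [ 66. 127.]
 z 70 45 v [ 66. 125.]
linear [-0.0011  0.0001  0.0236] turn 0.0008 rows>= 0.6
```

Call:
carry_out --deltas '[{"linear": [-0.001, 0, 0.012], "turn": 0, "fingers": 1}, {"linear": [-0.001, 0, 0.02], "turn": 0, "fingers": 1}, {"linear": [-0.001, 0, 0.0225], "turn": 0, "fingers": 1}, {"linear": [-0.004, 0, 0.0225], "turn": 0, "fingers": 1}, {"linear": [-0.007, 0, 0.0225], "turn": 0, "fingers": 1}, {"linear": [-0.009, 0, 0.0225], "turn": 0, "fingers": 1}, {"linear": [-0.009, 0, 0.0225], "turn": 0, "fingers": 1}]' --newtons 8

```text
time_s: 18.48
ee_pos: [533.5, 78.1, 4.0]
eef_rot: [0.673, 0.739, 0.0, -0.0]
force: [-0.6, 1.3, -1.8]
width: 0.599
gripper_force: 8.0
```

```bash
python3 -c "
from h import *
potview(60,17)"
```

```text
tcp uvz 0.1 74.7 4.0 F [ 0.5  0.5 -2. ] w 56.1 t 18.5333
 z 17 76 v [ 26. 117.]
 z 25 92 v [ 58. 118.]
 z 33 87 v [ 58. 117.]
 z 41 87 v [ 57. 116.]
 z 49 45 v [ 58. 116.]
```

Call:
carry_out --deltas '[{"linear": [-0.004, 0, -0.0005], "turn": 0, "fingers": 1}, {"linear": [-0.0075, 0, -0.002], "turn": 0, "fingers": 1}, {"linear": [-0.0115, 0, -0.003], "turn": 0, "fingers": 1}, {"linear": [-0.015, 0, -0.0035], "turn": 0, "fingers": 1}, {"linear": [-0.0175, 0, -0.004], "turn": 0, "fingers": 1}, {"linear": [-0.0175, 0, -0.004], "turn": 0, "fingers": 1}]'

```text
time_s: 19.03
ee_pos: [535.2, 60.2, 8.0]
eef_rot: [0.673, 0.739, -0.0, 0.0]
force: [-0.9, 1.2, -0.2]
width: 0.596
gripper_force: 8.0
```

```bash
python3 -c "
from h import *
potview(90,17,'pics/s5.png')"
```

```text
tcp uvz 0.1 56.8 8.0 F [-0.6  0.2 -2. ] w 55.8 t 19.0833
 z 17 66 v [  2. 103.]
 z 25 91 v [ 53. 114.]
 z 33 76 v [ 47. 112.]
 z 41 84 v [ 45. 108.]
 z 49 40 v [ 43. 106.]
 z 57 25 v [ 69. 100.]
 z 65 31 v [83. 98.]
```

View pics/s5.png

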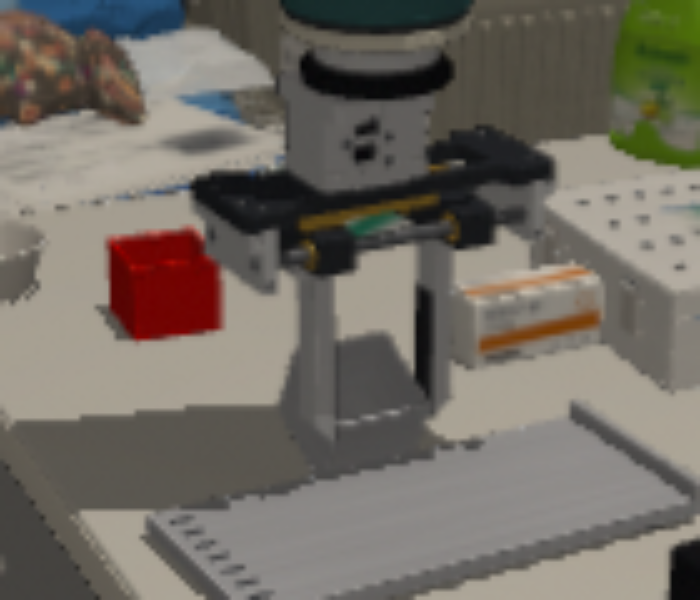

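The pot pivots in the pads as planned. In the crop its mouth at (380,370) now leans over the plate edge, about 22° from upright. I carry on along the arc with a lighter grip.

Call:
carry_out --deltas '[{"linear": [-0.004, 0, 0.0005], "turn": 0, "fingers": 1}, {"linear": [-0.0075, 0, 0.0015], "turn": 0, "fingers": 1}, {"linear": [-0.011, 0, 0.003], "turn": 0, "fingers": 1}, {"linear": [-0.014, 0, 0.0045], "turn": 0, "fingers": 1}, {"linear": [-0.014, 0, 0.0045], "turn": 0, "fingers": 1}]' --newtons 5

```text
time_s: 19.5
ee_pos: [536.5, 46.0, 3.2]
eef_rot: [0.673, 0.739, -0.0, 0.0]
force: [0.3, 1.1, -1.3]
width: 0.595
gripper_force: 5.0
```

```bash
python3 -c "
from h import *
potview(90,17)"
```

```text
tcp uvz -0.0 42.7 3.2 F [ 0.9  0.1 -1.4] w 55.9 t 19.55
 z 17 70 v [-20.  86.]
 z 25 68 v [43. 93.]
 z 33 81 v [34. 97.]
 z 41 49 v [ 34. 105.]
 z 49 40 v [ 41. 103.]
 z 57 30 v [49. 95.]
 z 65 21 v [47. 86.]
 z 73 24 v [67. 76.]
```

Call:
carry_out --deltas '[{"linear": [-0.003, 0, 0.002], "turn": 0, "fingers": 1}, {"linear": [-0.006, 0, 0.005], "turn": 0, "fingers": 1}, {"linear": [-0.0085, 0, 0.0085], "turn": 0, "fingers": 1}, {"linear": [-0.011, 0, 0.012], "turn": 0, "fingers": 1}, {"linear": [-0.011, 0, 0.012], "turn": 0, "fingers": 1}]'

```text
time_s: 19.97
ee_pos: [537.3, 35.3, -9.3]
eef_rot: [0.673, 0.739, -0.0, 0.0]
force: [-0.4, 0.0, -2.4]
width: 0.595
gripper_force: 5.0
```

```bash
python3 -c "
from h import *
potview(100,17)"
```

```text
tcp uvz -0.3 31.9 -9.1 F [-0.4  0.4 -1.9] w 55.7 t 20.0167
 z 17 72 v [-13.  76.]
 z 25 76 v [24. 80.]
 z 33 42 v [29. 82.]
 z 41 46 v [30. 83.]
 z 49 40 v [34. 86.]
 z 57 18 v [42. 90.]
 z 65 27 v [24. 88.]
 z 73 34 v [40. 60.]
 z 89 4 v [24. 27.]
```

Call:
carry_out --deltas '[{"linear": [0, 0, 0], "turn": 0, "fingers": 1}, {"linear": [0, 0, 0], "turn": 0, "fingers": 1}, {"linear": [0, 0, -0.005], "turn": 0, "fingers": 1}, {"linear": [-0.003, 0, -0.01], "turn": 0, "fingers": 1}, {"linear": [-0.011, 0, -0.012], "turn": 0, "fingers": 1}, {"linear": [-0.02, 0, -0.012], "turn": 0, "fingers": 1}, {"linear": [-0.027, 0, -0.012], "turn": 0, "fingers": 1}, {"linear": [-0.027, 0, -0.012], "turn": 0, "fingers": 1}]' --newtons 30

```text
time_s: 20.68
ee_pos: [540.1, 6.8, 3.5]
eef_rot: [0.674, 0.739, -0.0, 0.0]
force: [-0.8, -0.5, -0.6]
width: 0.592
gripper_force: 30.0
```

```bash
python3 -c "
from h import *
potview(100,17)"
```

```text
tcp uvz -0.1 4.1 3.4 F [ 0.  -0.  -2.1] w 55.9 t 20.7333
 z 17 18 v [-49.  40.]
 z 25 37 v [29. 48.]
 z 33 103 v [-3. 50.]
 z 41 49 v [ 4. 53.]
 z 49 48 v [ 2. 54.]
 z 57 43 v [ 5. 57.]
 z 65 27 v [ 9. 57.]
 z 73 24 v [15. 60.]
 z 81 34 v [15. 49.]
 z 89 19 v [12. 22.]
```

Call:
carry_out --deltas '[{"linear": [0, 0, 0.004], "turn": 0, "fingers": 1}, {"linear": [0, 0, 0.008], "turn": 0, "fingers": 1}, {"linear": [0, 0, 0.009], "turn": 0, "fingers": 1}]' --newtons 30

```text
time_s: 20.98
ee_pos: [539.8, 9.4, -6.3]
eef_rot: [0.673, 0.74, -0.0, -0.0]
force: [-3.1, -2.1, 9.9]
width: 0.592
gripper_force: 30.0
```

Call:
carry_out --deltas '[{"linear": [0, 0, 0.001], "turn": 0, "fingers": 1}, {"linear": [0, 0, 0.003], "turn": 0, "fingers": 1}, {"linear": [-0.0005, 0, 0.005], "turn": 0, "fingers": 1}, {"linear": [-0.001, 0, 0.0065], "turn": 0, "fingers": 1}, {"linear": [-0.001, 0, 0.0065], "turn": 0, "fingers": 1}]' --newtons 5

```text
time_s: 21.4
ee_pos: [540.1, 8.1, -12.4]
eef_rot: [0.673, 0.74, -0.0, 0.0]
force: [0.2, -0.3, -0.3]
width: 0.593
gripper_force: 5.0
```

```bash
python3 -c "
from h import *
potview(100,18)"
```

```text
tcp uvz -0.0 4.5 -12.4 F [-0.4  0.1 -2.4] w 55.8 t 21.45
 z 18 131 v [ 0. 49.]
 z 26 53 v [ 1. 52.]
 z 34 45 v [ 5. 53.]
 z 42 45 v [ 9. 55.]
 z 50 35 v [ 7. 53.]
 z 58 19 v [ 6. 55.]
 z 66 39 v [ 5. 56.]
 z 74 57 v [ 6. 36.]
```

Call:
carry_out --deltas '[{"linear": [0, 0, 0.0015], "turn": 0, "fingers": 1}, {"linear": [0, 0, 0.0025], "turn": 0, "fingers": 1}, {"linear": [0, 0, 0.0025], "turn": 0, "fingers": 1}, {"linear": [0, 0, 0.0025], "turn": 0, "fingers": 1}]'

```text
time_s: 21.78
ee_pos: [540.0, 8.3, -14.7]
eef_rot: [0.673, 0.74, -0.0, -0.0]
force: [0.3, 0.2, -1.4]
width: 0.595
gripper_force: 5.0
```

```bash
python3 -c "
from h import *
potview(100,18)"
```

```text
tcp uvz 0.0 4.6 -14.7 F [ 0.1 -0.8 -0.5] w 55.9 t 21.8333
 z 18 130 v [ 0. 49.]
 z 26 50 v [ 7. 51.]
 z 34 43 v [ 3. 51.]
 z 42 39 v [ 7. 51.]
 z 50 21 v [ 7. 55.]
 z 58 13 v [ 4. 51.]
 z 66 60 v [ 7. 55.]
 z 74 43 v [ 5. 30.]
```

Call:
carry_out --deltas '[{"linear": [0, 0, 0], "turn": 0, "fingers": 0.3}, {"linear": [0, 0, 0], "turn": 0, "fingers": 0.25}, {"linear": [0, 0, 0], "turn": 0, "fingers": 0.25}, {"linear": [0, 0, 0], "turn": 0, "fingers": 0.25}, {"linear": [0, 0, -0.012], "turn": 0, "fingers": 0.25}, {"linear": [0.005, 0, -0.026], "turn": 0, "fingers": 0.25}, {"linear": [0.0155, 0, -0.039], "turn": 0, "fingers": 0.25}, {"linear": [0.0155, 0, -0.039], "turn": 0, "fingers": 0.25}]'

```text
time_s: 22.5
ee_pos: [539.9, 25.3, 27.0]
eef_rot: [0.673, 0.74, 0.001, 0.001]
force: [-0.4, 0.2, 0.5]
width: 0.75
gripper_force: 0.0
```

Call:
carry_out --deltas '[{"linear": [0, 0, 0], "turn": 0, "fingers": 0.25}, {"linear": [0, 0, 0], "turn": 0, "fingers": 0.25}]'

```text
time_s: 22.67
ee_pos: [538.5, 23.4, 24.4]
eef_rot: [0.673, 0.74, -0.0, 0.0]
force: [-0.4, -0.0, -0.3]
width: 0.751
gripper_force: 0.0
```

```bash
python3 -c "
from h import *
potview(100,18)"
```

```text
tcp uvz -0.2 19.5 24.1 F [-1.4 -0.3 -0.7] w 70.4 t 22.7167
 z 18 113 v [-1. 49.]
 z 26 61 v [ 2. 49.]
 z 34 60 v [ 2. 50.]
 z 42 39 v [-1. 47.]
 z 50 26 v [-1. 27.]
 z 58 18 v [-0. 22.]
 z 66 169 v [-1. 47.]
```

Call:
carry_out --deltas '[{"linear": [0, 0, 0], "turn": 0, "fingers": 1}, {"linear": [0, 0, 0], "turn": 0, "fingers": 1}, {"linear": [0, 0, 0], "turn": 0, "fingers": 1}, {"linear": [0, 0, 0], "turn": 0, "fingers": 1}, {"linear": [0, 0, 0], "turn": 0, "fingers": 1}, {"linear": [0, 0, -0.004], "turn": 0, "fingers": 1}, {"linear": [0, 0, -0.012], "turn": 0, "fingers": 1}, {"linear": [0, 0, -0.016], "turn": 0, "fingers": 1}]' --newtons 25

```text
time_s: 23.38
ee_pos: [538.9, 23.5, 41.5]
eef_rot: [0.673, 0.74, 0.0, 0.0]
force: [0.1, 1.0, -1.5]
width: 0.595
gripper_force: 25.0
```

Call:
carry_out --deltas '[{"linear": [0.012, 0, 0], "turn": 0, "fingers": 1}, {"linear": [0.03, 0, 0], "turn": 0, "fingers": 1}, {"linear": [0.048, 0, 0], "turn": 0, "fingers": 1}, {"linear": [0.062, 0, 0], "turn": 0, "fingers": 1}, {"linear": [0.068, 0, 0], "turn": 0, "fingers": 1}, {"linear": [0.068, 0, 0], "turn": 0, "fingers": 1}, {"linear": [0.068, 0, 0], "turn": 0, "fingers": 1}]'

```text
time_s: 23.97
ee_pos: [532.2, 91.3, 40.5]
eef_rot: [0.673, 0.74, -0.0, 0.0]
force: [-0.0, -0.2, -2.8]
width: 0.592
gripper_force: 25.0
```

```bash
python3 -c "
from h import *
potview(100,18)"
```

```text
tcp uvz -0.0 87.2 40.5 F [ 0.4  1.1 -2. ] w 56.0 t 24.0167
 z 26 44 v [ 67. 117.]
 z 34 129 v [ 67. 116.]
 z 42 61 v [ 70. 118.]
 z 50 53 v [ 69. 118.]
 z 58 52 v [ 70. 117.]
 z 66 18 v [ 68. 112.]
 z 74 8 v [68. 77.]
 z 82 141 v [ 67. 115.]
 z 90 3 v [68. 91.]
```

Call:
carry_out --deltas '[{"linear": [0, 0, 0.012], "turn": 0, "fingers": 1}, {"linear": [0, 0, 0.022], "turn": 0, "fingers": 1}, {"linear": [0, 0, 0.029], "turn": 0, "fingers": 1}, {"linear": [-0.004, 0, 0.029], "turn": 0, "fingers": 1}, {"linear": [-0.007, 0, 0.029], "turn": 0, "fingers": 1}, {"linear": [-0.008, 0, 0.029], "turn": 0, "fingers": 1}, {"linear": [-0.008, 0, 0.029], "turn": 0, "fingers": 1}]' --newtons 8

```text
time_s: 24.6
ee_pos: [533.0, 82.8, 11.5]
eef_rot: [0.673, 0.739, -0.0, 0.0]
force: [-0.1, 0.1, -2.0]
width: 0.596
gripper_force: 8.0
```

```bash
python3 -c "
from h import *
potview(100,18)"
```

```text
tcp uvz 0.2 79.6 11.6 F [-0.5  0.4 -1.2] w 55.8 t 24.65
 z 18 57 v [ 60. 110.]
 z 26 46 v [ 62. 109.]
 z 34 22 v [ 60. 105.]
 z 42 17 v [58. 85.]
 z 50 23 v [60. 91.]
 z 58 130 v [ 59. 106.]
```

Call:
carry_out --deltas '[{"linear": [-0.0045, 0, -0.001], "turn": 0, "fingers": 1}, {"linear": [-0.009, 0, -0.0025], "turn": 0, "fingers": 1}, {"linear": [-0.0135, 0, -0.0035], "turn": 0, "fingers": 1}, {"linear": [-0.018, 0, -0.0042], "turn": 0, "fingers": 1}, {"linear": [-0.0225, 0, -0.0045], "turn": 0, "fingers": 1}, {"linear": [-0.0225, 0, -0.0045], "turn": 0, "fingers": 1}]'

```text
time_s: 25.15
ee_pos: [535.2, 59.8, 16.1]
eef_rot: [0.673, 0.739, -0.0, 0.0]
force: [-0.1, 0.5, -1.9]
width: 0.596
gripper_force: 8.0
```

```bash
python3 -c "
from h import *
potview(100,18)"
```

```text
tcp uvz 0.1 56.6 16.0 F [ 0.3  1.1 -2.5] w 55.6 t 25.2
 z 18 53 v [62. 99.]
 z 26 34 v [ 53. 106.]
 z 34 24 v [ 47. 103.]
 z 42 18 v [ 44. 100.]
 z 50 59 v [37. 52.]
 z 58 97 v [43. 66.]
 z 66 75 v [58. 79.]
 z 74 23 v [58. 85.]
```

Call:
carry_out --deltas '[{"linear": [-0.004, 0, 0.0005], "turn": 0, "fingers": 1}, {"linear": [-0.0075, 0, 0.001], "turn": 0, "fingers": 1}, {"linear": [-0.011, 0, 0.003], "turn": 0, "fingers": 1}, {"linear": [-0.0145, 0, 0.005], "turn": 0, "fingers": 1}, {"linear": [-0.0175, 0, 0.0065], "turn": 0, "fingers": 1}, {"linear": [-0.02, 0, 0.0085], "turn": 0, "fingers": 1}, {"linear": [-0.02, 0, 0.0085], "turn": 0, "fingers": 1}]' --newtons 6

```text
time_s: 25.78
ee_pos: [537.0, 40.2, 7.1]
eef_rot: [0.673, 0.739, -0.0, 0.0]
force: [1.1, -0.5, -0.8]
width: 0.597
gripper_force: 6.0
```

```bash
python3 -c "
from h import *
potview(100,18)"
```

```text
tcp uvz -0.1 36.9 7.1 F [ 0.1 -0.1 -1.1] w 56.1 t 25.8333
 z 18 14 v [37. 80.]
 z 26 22 v [43. 89.]
 z 34 39 v [24. 89.]
 z 42 80 v [24. 88.]
 z 50 69 v [29. 80.]
 z 58 61 v [33. 49.]
 z 66 56 v [40. 53.]
 z 74 29 v [39. 54.]
```

Call:
carry_out --deltas '[{"linear": [-0.003, 0, 0.002], "turn": 0, "fingers": 1}, {"linear": [-0.006, 0, 0.005], "turn": 0, "fingers": 1}, {"linear": [-0.0085, 0, 0.008], "turn": 0, "fingers": 1}, {"linear": [-0.0105, 0, 0.011], "turn": 0, "fingers": 1}, {"linear": [-0.012, 0, 0.0145], "turn": 0, "fingers": 1}, {"linear": [-0.012, 0, 0.0145], "turn": 0, "fingers": 1}]' --newtons 5

```text
time_s: 26.33
ee_pos: [537.9, 28.5, -7.8]
eef_rot: [0.673, 0.739, -0.0, 0.0]
force: [-0.1, -0.0, -0.7]
width: 0.598
gripper_force: 5.0
```

```bash
python3 -c "
from h import *
potview(100,18)"
```

```text
tcp uvz -0.2 25.1 -7.6 F [-0.   0.3 -1.3] w 55.9 t 26.3833
 z 18 39 v [16. 71.]
 z 26 61 v [19. 74.]
 z 34 59 v [19. 74.]
 z 42 65 v [21. 79.]
 z 50 59 v [22. 80.]
 z 58 103 v [25. 80.]
 z 66 49 v [26. 44.]
```

Call:
carry_out --deltas '[{"linear": [-0.0008, 0, 0.002], "turn": 0, "fingers": 1}, {"linear": [-0.0015, 0, 0.004], "turn": 0, "fingers": 1}, {"linear": [-0.002, 0, 0.006], "turn": 0, "fingers": 1}, {"linear": [-0.002, 0, 0.007], "turn": 0, "fingers": 1}, {"linear": [-0.002, 0, 0.007], "turn": 0, "fingers": 1}, {"linear": [-0.002, 0, 0.007], "turn": 0, "fingers": 1}]'

```text
time_s: 26.88
ee_pos: [538.2, 27.3, -14.3]
eef_rot: [0.673, 0.74, -0.0, -0.0]
force: [0.0, 0.9, -0.4]
width: 0.593
gripper_force: 5.0
```

```bash
python3 -c "
from h import *
potview(100,18)"
```

```text
tcp uvz 0.0 23.7 -14.2 F [ 0.9 -0.2 -2.3] w 56.2 t 26.9333
 z 18 56 v [14. 71.]
 z 26 57 v [18. 75.]
 z 34 51 v [19. 76.]
 z 42 65 v [19. 70.]
 z 50 50 v [20. 74.]
 z 58 159 v [20. 77.]
```

Call:
carry_out --deltas '[{"linear": [0, 0, 0], "turn": 0, "fingers": 1}, {"linear": [0, 0, -0.001], "turn": 0, "fingers": 1}, {"linear": [0, 0, -0.006], "turn": 0, "fingers": 1}, {"linear": [-0.006, 0, -0.009], "turn": 0, "fingers": 1}, {"linear": [-0.018, 0, -0.009], "turn": 0, "fingers": 1}, {"linear": [-0.031, 0, -0.009], "turn": 0, "fingers": 1}, {"linear": [-0.042, 0, -0.009], "turn": 0, "fingers": 1}, {"linear": [-0.045, 0, -0.009], "turn": 0, "fingers": 1}]' --newtons 25

```text
time_s: 27.6
ee_pos: [542.6, -20.9, -5.0]
eef_rot: [0.674, 0.739, -0.0, 0.0]
force: [-0.6, -0.5, -2.7]
width: 0.593
gripper_force: 25.0
```

Call:
carry_out --deltas '[{"linear": [0, 0, 0], "turn": 0, "fingers": 1}, {"linear": [0, 0, 0], "turn": 0, "fingers": 1}]'

```text
time_s: 27.77
ee_pos: [542.4, -17.9, -5.3]
eef_rot: [0.673, 0.739, -0.0, -0.0]
force: [-0.3, 0.2, -2.5]
width: 0.598
gripper_force: 25.0
```

```bash
python3 -c "
from h import *
potview(100,18)"
```

```text
tcp uvz 0.0 -21.3 -5.3 F [ 0.4 -0.  -2.1] w 55.6 t 27.8167
 z 18 8 v [-24.  33.]
 z 26 49 v [-28.  31.]
 z 34 63 v [-28.  31.]
 z 42 62 v [-27.  25.]
 z 50 69 v [-26.  33.]
 z 58 58 v [-27.  24.]
 z 66 166 v [-26.  31.]
 z 74 14 v [-25.   6.]
```

Call:
carry_out --deltas '[{"linear": [0, 0, 0.003], "turn": 0, "fingers": 1}, {"linear": [0, 0, 0.005], "turn": 0, "fingers": 1}, {"linear": [0, 0, 0.0065], "turn": 0, "fingers": 1}, {"linear": [0, 0, 0.0075], "turn": 0, "fingers": 1}, {"linear": [0, 0, 0.0085], "turn": 0, "fingers": 1}, {"linear": [0, 0, 0.0085], "turn": 0, "fingers": 1}]' --newtons 12

```text
time_s: 28.32
ee_pos: [542.5, -17.6, -13.8]
eef_rot: [0.673, 0.74, -0.0, -0.0]
force: [-0.4, 0.6, -2.2]
width: 0.596
gripper_force: 12.0
```

```bash
python3 -c "
from h import *
potview(100,18)"
```

```text
tcp uvz 0.1 -21.6 -13.7 F [ 0.4 -0.2 -1.4] w 56.0 t 28.3667
 z 18 55 v [-26.  32.]
 z 26 63 v [-28.  32.]
 z 34 62 v [-27.  26.]
 z 42 60 v [-25.  25.]
 z 50 64 v [-26.  28.]
 z 58 176 v [-25.  33.]
 z 66 3 v [-11.  -2.]
```

Call:
carry_out --deltas '[{"linear": [0, 0, 0.001], "turn": 0, "fingers": 1}, {"linear": [0, 0, 0.0015], "turn": 0, "fingers": 1}, {"linear": [0, 0, 0.002], "turn": 0, "fingers": 1}, {"linear": [0, 0, 0.002], "turn": 0, "fingers": 1}]' --newtons 6

```text
time_s: 28.7
ee_pos: [542.7, -17.9, -15.6]
eef_rot: [0.673, 0.74, 0.0, 0.0]
force: [0.2, -1.5, 0.8]
width: 0.596
gripper_force: 6.0
```

```bash
python3 -c "
from h import *
potview(100,18)
s=get_state();print(s['ee_pos'],s['force'],s['gripper_force'])"
```

```text
tcp uvz 0.3 -21.8 -15.5 F [ 0.4 -1.2  0.6] w 56.1 t 28.75
 z 18 59 v [-27.  27.]
 z 26 60 v [-27.  31.]
 z 34 60 v [-27.  31.]
 z 42 64 v [-27.  31.]
 z 50 62 v [-27.  30.]
 z 58 171 v [-26.  31.]
 z 74 4 v [-30. -27.]
[542.68186423 -17.83297352 -15.54841365] [ 0.40249315 -1.20133335  0.55111719] 6.000246182084084
```

Call:
carry_out --deltas '[{"linear": [0, 0, 0], "turn": 0, "fingers": 0.35}, {"linear": [0, 0, 0], "turn": 0, "fingers": 0.25}, {"linear": [0, 0, 0], "turn": 0, "fingers": 0.15}, {"linear": [0, 0, 0], "turn": 0, "fingers": 0.1}, {"linear": [0, 0, -0.015], "turn": 0, "fingers": 0.1}, {"linear": [0, 0, -0.05], "turn": 0, "fingers": 0.1}, {"linear": [0, 0, -0.09], "turn": 0, "fingers": 0.1}, {"linear": [0, 0, -0.13], "turn": 0, "fingers": 0.1}]'

```text
time_s: 29.42
ee_pos: [541.8, -18.0, 115.6]
eef_rot: [0.673, 0.739, -0.001, -0.0]
force: [0.4, 0.6, -0.1]
width: 0.901
gripper_force: 0.0
```

Call:
carry_out --deltas '[{"linear": [0, 0, -0.04], "turn": 0, "fingers": 0.1}, {"linear": [0, 0, -0.07], "turn": 0, "fingers": 0.1}, {"linear": [0.04, 0, -0.09], "turn": 0, "fingers": 0.1}, {"linear": [0.08, 0, -0.09], "turn": 0, "fingers": 0.1}, {"linear": [0.12, 0, -0.09], "turn": 0, "fingers": 0.1}, {"linear": [0.16, 0, -0.09], "turn": 0, "fingers": 0.1}, {"linear": [0.2, 0, -0.09], "turn": 0, "fingers": 0.1}, {"linear": [0.22, 0, -0.09], "turn": 0, "fingers": 0.1}]'

```text
time_s: 30.08
ee_pos: [520.4, 206.6, 204.2]
eef_rot: [0.671, 0.741, 0.0, -0.001]
force: [-0.1, 0.7, 0.4]
width: 0.899
gripper_force: 0.0
```

```bash
python3 - <<'E'
from h import *
p,d=grab_frame("scene");W=cloud("scene",d);t=W.reshape(-1,3)
def b(nm,x0,x1,y0,y1,zl,zh):
    q=t[(t[:,0]>x0)&(t[:,0]<x1)&(t[:,1]>y0)&(t[:,1]<y1)&(t[:,2]>zl)&(t[:,2]<zh)];print(nm,len(q),rect(q),np.percentile(q[:,2],[50,98]).round(1))
b("pot",490,600,-60,70,20,75);b("pottop",490,600,-60,70,58,75);b("wiper",530,600,-300,-180,60,95)
print(get_state()["ee_pos"],get_state()["time_s"])
cv2.imwrite("pics/s9.png",cv2.resize(p[150:290,190:377],(800,600)))
E
```

```text
pot 661 (array([539.8,   7. ]), array([58.5, 62. ]), 6.9) [50.9 64.6]
pottop 253 (array([540.9,   6.7]), array([56.8, 59.3]), 6.6) [62.5 65.1]
wiper 472 (array([ 567.2, -241.8]), array([24.5, 67.6]), 5.9) [82.3 93.5]
[520.07848822 208.88269791 203.92129351] 30.1333
```

View pics/s9.png

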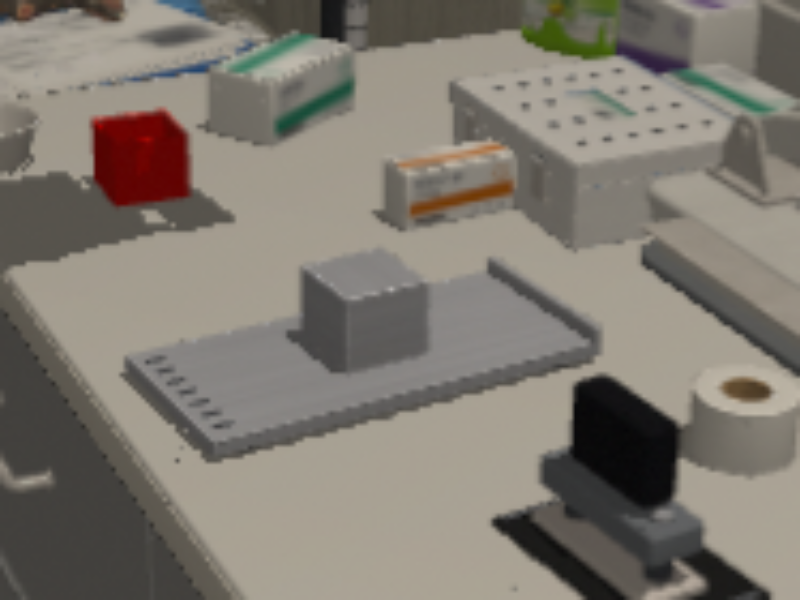

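The last picture shows the pot mouth-down at (365,310), wholly on the plate. The wiper is upright on its mat at (625,480), the bystanders are where they were, and the arm is clear. Handing in.

```bash
python3 -c "
from workcell import *
print(finish_job())"
```

```text
the job is handed in; nothing more can be done
None
```

The job is handed in at about 30 s: the plate was wiped in one stroke from the lip to the slots, the block is back upright on its mat, and the pot stands mouth-down wholly on the plate, tipped over the plate's side edge because my moves could not tilt the tool.

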